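Load the tub finisher from a stacking tray

ROBOT

A 7-joint arm with a two-finger parallel gripper is mounted at the origin on a cart in front of the work surface, level with it; the furniture and walls round the work are solid. World frame = base frame: x ahead of the robot, y to its left, z up, the work surface at z = 0. Lengths are in m, angles in rad, forces in N, time in s.
With the tool pointing down it reaches from about 0.4 to 0.9 m from the base axis. Payload 5.6 kg.
Tool frame: the origin (TCP) lies between the finger pads; the fingertips stand r.tip_extent ahead of it and the grasp point (between the pads) lies 8 mm behind it (r.tip_extent is the distance from the TCP to the fingertips, in m); z points along the fingers, y is the direction in which the jaws open and shut (so a half turn about z gives the same grasp; the last joint's range is limited). The gripper opens to 92 mm and grips with 3 to 60 N. Pads are 20 mm wide; open, the fingers measure 128 mm over their backs; the gripper's body (75 mm by 189 mm) begins 69 mm behind the grasp point.
Start: joints at [1.06, 0.468, -0.012, 1.603, 0.006, 1.071, -0.056], TCP at [0.293, -0.58, 0.194] pointing down, gripper open.
Joint ranges: [-2.53, 2.53], [-0.31, 2.02], [-1.57, 1.55], [0.28, 2.44], [-1.29, 4.43], [0.15, 1.84], [-2.92, 2.92]. Speed limits (rad/s): [2.57, 2.57, 3.14, 3.14, 3.14, 3.14, 3.14].

INTERFACE

Orientations are given as a unit quaternion [w, x, y, z].
In Python, from station import telemetry, viewer, r gives the robot as it stands.
- The arm moves only by the tool play_rows, never from a script. Its argument "deltas" is one flat list of numbers, 5 for each row, row after row: the closure in counts, from 0 (fully open) to 255 (shut), then the shift along the tool's x, y, z in m, then the turn about the tool's z in rad. A call has 1 to 5 rows; each row shifts and turns the commanded pose from where the row before left it, along the tool's axes as they then stand; what a row does not reach is not made up. A row lasts 1/8 s, in which the tool goes at most 62.5 mm and 10.7 degrees, less where a joint would pass 70% of its speed; a pose out of reach is approached as far as the arm can. A call with a gripper value outside its range is refused whole. The fingers move at their own pace and stop on an object; the grip force is fixed at half the most. Time passes only in rows, so rows that do not move let the fingers close. It gives the time, the measured TCP pose, the force and the opening at its end, in the units of the state.
- telemetry.state(): the state, without advancing time (a new reading comes with each control period).
- viewer.read_camera(name): name is "scene" or "side" or "wrist"; returns a dict with "color" (384x512x3 uint8, red, green, blue), "mtx" (3x3 intrinsics, pixels), "T" (4x4, takes a point from camera to world coordinates); the wrist camera has in their place "hand_eye" (4x4, takes a point from camera to tool coordinates, whose origin is the TCP and whose axes are the flange's). Camera axes: x right, y up, looking along -z (the intrinsics and any distortion apply to the point x, -y, -z); pixel columns grow to the right and rows downward; lengths in m; the calibration is good to about 2 mm. The wrist camera is an equidistant fisheye: a pixel r from the principal point sees the ray r / f radians off the axis. A picture is of the moment at which its call begins: read the wrist's pose just before it. There is no depth.
- r.finish_job(): hands the job in, once; it reports no verdict.
The state is a dict: "clock": time; "joint_positions": joint angles; "qd": joint speeds; "tau": joint torques, N m; "tcp_pos": TCP position; "tcp_rot": TCP orientation; "force": force on the tool from outside, world axes, zero at the start; "wrist_torque": the same for the moment, N m; "width": finger opening in m.
Only numpy, scipy, OpenCV 4.12 (cv2) and the standard library are available. Lean on these libraries where they do the work, as an engineer would, in place of code of your own. Each camera call takes 0.05 s, during which the arm holds its last target.

TASK

Load the finishing machine: tip the castings out of the full stacking tray into the machine's blue tub, every one of them, without spilling any. Then put the empty tray away on the tray stack, level and with all four corner pegs fully down in the post tubes, slide the clear cover fully shut over the tub, and leave the other things on the bench where they are.

Things in the scene. Friction and masses are not known exactly. Their poses are not given: they have to be found in the camera images.
- tray: The full stacking tray: aluminium trough, 66 mm wide over two parallel 4 mm side walls, four dark corner posts. Origin: centre line, in the plane of the peg tips it stands on; z up, +x to the open pouring end (at the start within 15 degrees of straight ahead). Floor top at z = 19, rims 58; back wall at x = -85. Tray about 0.28 kg, six castings 0.27 kg in all; friction about 0.6
- tray_spout (a point): Middle of the lip's tip (tray frame x = 97, y = 0, z = 32 mm). From x = 45 the tray floor rises 15 degrees to this open lip, with low cheeks beside it, so the level tray holds its load; the castings slide out once it is tipped lip-down by 60 to 70 degrees
- tray_grip (a point): Where to grip: tray frame x = 0, y = 0, z = 42 mm, midway between the two side walls. They are free from x = -50 to 50, with black rubber patches at x = 0; grip across their outer faces (66 mm, along the tray's y), at any pitch about that axis
- tray_peg (a point): Tip of one of the tray's four foot pegs (x = 66, y = 43 mm; the others at x = +-66, y = +-43): dia 10, 14 mm long, round-nosed. Above each peg, 14 mm up, a dia 24 shoulder collar, then the dia 20 post up to 58 mm
- stack: Fixed stack of two more trays of the same kind, pouring ends to its +x, the upper holding a few castings. The full tray and the stack stand on opposite sides of the machine, either way about. Origin at the centre of its underside, z up. On top, 102 mm up, its four posts are open tubes at x = +-66, y = +-43 mm: bore dia 14, 18 deep, mouths flared to dia 17
- stack_seat (a point): Where tray's origin lies (88 mm above the stack's origin) when its four pegs are fully down in the four post tubes and its collars rest on them; axes as the stack's. Either way round fits.
- finisher: Bench-top finishing machine, fixed: blue open tub in front, grey motor housing behind. 304 x 184 mm, top at 132 mm, with 12 mm high rails for the cover along both sides. Origin: on the bench under the tub's centre; x runs from the tub to the housing, z up.
- tub_mouth (a point): Centre of the tub's mouth, 132 mm above the bench, axes as the finisher's. The mouth is 138 mm (x) by 160 mm (y); the open cover overlaps it from x = 42 to 60 mm on. Tub floor 81 mm below, sloping up at both sides, tub walls 10 mm thick; side rails (aluminium, 12 mm high) at y = +-84 to +-93.
- cover (a joint): Clear sliding cover of the tub, m: 0 = shut over the mouth (against its stop), 0.140 = fully back over the motor housing; slides along the finisher's x, needs about 2 N and stays where it is left
- cover_grip (a point): Top centre of the cover's black grip: a bar 14 mm thick (along the slide), 70 mm wide, standing 24 mm above the cover; moves with the cover, at tub_mouth x = -62 mm when shut
- casting1: Rough brass casting, domed, dia 26 x 20 mm with a short sprue stub on top; origin at the centre of its base; starts in the tray
- casting2: Rough brass casting, oblong, 34 x 20 x 20 mm with a short sprue stub on top; origin at the centre of its base; starts in the tray
- casting3: Rough brass casting, oblong, 34 x 20 x 20 mm with a short sprue stub on top; origin at the centre of its base; starts in the tray
- casting4: Rough brass casting, domed, dia 26 x 20 mm with a short sprue stub on top; origin at the centre of its base; starts in the tray
- casting5: Rough brass casting, domed, dia 26 x 20 mm with a short sprue stub on top; origin at the centre of its base; starts in the tray
- casting6: Rough brass casting, oblong, 34 x 20 x 20 mm with a short sprue stub on top; origin at the centre of its base; starts in the tray
- flux_bottle: Bystander: cream squeeze bottle, dia 43 x 105 mm
- solder_tin: Bystander: flat red-and-white tin, dia 52 x 20 mm
- calliper: Bystander: steel calliper, 56 x 156 x 8 mm

How it is judged:
On the way, in this order (a step that is already met when the one before it is completed fails the run):
1. the tray is tipped lip-down (more than 25 degrees) with its lip over the tub (angle between tray's own z axis and vertical above 0.44 rad and horizontal distance between tray_spout and tub_mouth below 0.1 m), for 0.05 s.
2. all six castings lie in the tub (x of casting1 in the frame of tub_mouth between -0.075 and 0.075 m and y of casting1 in the frame of tub_mouth between -0.085 and 0.085 m and z of casting1 in the frame of tub_mouth between -0.095 and -0.005 m and x of casting2 in the frame of tub_mouth between -0.075 and 0.075 m and y of casting2 in the frame of tub_mouth between -0.085 and 0.085 m and z of casting2 in the frame of tub_mouth between -0.095 and -0.005 m and x of casting3 in the frame of tub_mouth between -0.075 and 0.075 m and y of casting3 in the frame of tub_mouth between -0.085 and 0.085 m and z of casting3 in the frame of tub_mouth between -0.095 and -0.005 m and x of casting4 in the frame of tub_mouth between -0.075 and 0.075 m and y of casting4 in the frame of tub_mouth between -0.085 and 0.085 m and z of casting4 in the frame of tub_mouth between -0.095 and -0.005 m and x of casting5 in the frame of tub_mouth between -0.075 and 0.075 m and y of casting5 in the frame of tub_mouth between -0.085 and 0.085 m and z of casting5 in the frame of tub_mouth between -0.095 and -0.005 m and x of casting6 in the frame of tub_mouth between -0.075 and 0.075 m and y of casting6 in the frame of tub_mouth between -0.085 and 0.085 m and z of casting6 in the frame of tub_mouth between -0.095 and -0.005 m), for 0.2 s.
At the end, for the whole second after the job is handed in: All six castings lie at rest inside the tub, below its mouth; the tray sits on the stack within 4 mm of the seat in plan and 4 mm in height, in line with the stack within 0.06 rad (either way round) and level within 0.05 rad, at rest; the cover is shut (joint under 4 mm) (all of step 2 and horizontal distance between tray and stack_seat below 0.004 m and z of tray in the frame of stack_seat between -0.004 and 0.004 m and angle between the x axis of tray and the x axis of stack_seat, either way round below 0.06 rad and angle between tray's own z axis and vertical below 0.05 rad and value of joint cover below 0.004 m and linear speed of tray below 0.02 m/s and linear speed of each of casting1, casting2, casting3, casting4, casting5, casting6 below 0.03 m/s); the robot touches nothing.
It fails at once if a casting is spilled onto the bench (height (world z) of any of casting1, casting2, casting3, casting4, casting5, casting6 below 0.014 m).
It fails at once if a bystander on the bench (bottle, tin or calliper) is moved more than 4 cm (distance of any of flux_bottle, solder_tin, calliper from where it was at the start of the episode above 0.04 m).
It also fails if it takes over 67 s, if anything falls off the work surface, if the arm or the gripper's body presses on something with over 40 N, if the wrist force passes 120 N, or if a joint passes its speed limit or range.

## Working session

There is one attempt and no reset: what is moved stays moved. The work goes in short steps, Python scripts to look and compute and a tool call to move; the robot and the scene stay as the last step left them, time stands still between calls to the robot, and variables do not carry over. Pictures are saved under pics/ and viewed, and the job is handed in when it is done.

Besides the shell and the picture viewer there is one more tool, called after "Request:" as name(argument=value, ...) on one line, values as JSON. play_rows: Moves the arm, as the interface text tells. Its arguments: {"type":"object","properties":{"deltas":{"type":"array","items":{"type":"number"}}},"required":["deltas"]}

```bash
ls -la; mkdir -p pics
cat > h.py <<'E'
import numpy as np, cv2
from station import telemetry, viewer, r
from scipy.spatial.transform import Rotation as R
def snap(name,tag):
    s=telemetry.state(); c=viewer.read_camera(name)
    cv2.imwrite(f'pics/{tag}.png',cv2.cvtColor(c['color'],cv2.COLOR_RGB2BGR))
    np.savez(f'pics/{tag}.npz',**c,tp=s['tcp_pos'],tr=s['tcp_rot'])
    return c,s
def load(tag): return dict(np.load(f'pics/{tag}.npz'))
def ray(c,u,v):
    K=c['mtx'];x=(u-K[0,2])/K[0,0];y=(v-K[1,2])/K[1,1]
    d=c['T'][:3,:3]@np.array([x,-y,-1.]);return c['T'][:3,3],d/np.linalg.norm(d)
def onz(c,u,v,z):
    o,d=ray(c,u,v);return o+d*(z-o[2])/d[2]
def proj(c,p):
    q=np.linalg.inv(c['T'])@np.append(p,1);K=c['mtx']
    return np.array([K[0,0]*q[0]/-q[2]+K[0,2],K[1,1]*-q[1]/-q[2]+K[1,2]])
def two(c1,p1,c2,p2):
    o1,d1=ray(c1,*p1);o2,d2=ray(c2,*p2)
    A=np.stack([d1,-d2],1);t=np.linalg.lstsq(A,o2-o1,rcond=None)[0]
    a=o1+t[0]*d1;b=o2+t[1]*d2;return (a+b)/2,np.linalg.norm(a-b)
E
python3 - <<'E'
from h import *
np.set_printoptions(precision=4,suppress=True)
for n in ['scene','side','wrist']:
    c,s=snap(n,n+'0'); print(n,c['mtx'].tolist(),[ (k,c[k]) for k in c if k in('T','hand_eye')])
    print([k for k in c])
for k,v in s.items(): print(k,v)
print(r.tip_extent,[x for x in dir(r) if x[0]!='_'])
E
```

```text
total 12
drwxr-xr-x  3 agent agent 4096 Dec  7 14:29 .
drwxr-xr-x 23 root  root  4096 Dec  7 14:29 ..
drwxr-xr-x  2 agent agent 4096 Dec  7 14:29 pics
scene [[365.5897981704139, 0.0, 261.8995167912278], [0.0, 365.5897981704139, 189.82245930713017], [0.0, 0.0, 1.0]] [('T', array([[-0.7785,  0.4665, -0.4199,  0.0698],
       [-0.6274, -0.5972,  0.4997,  0.4918],
       [-0.0177,  0.6525,  0.7576,  0.9446],
       [ 0.    ,  0.    ,  0.    ,  1.    ]]))]
['color', 'mtx', 'T']
side [[444.9615327072462, 0.0, 258.8786183332873], [0.0, 444.9615327072462, 192.67090962587983], [0.0, 0.0, 1.0]] [('T', array([[ 0.9755,  0.1048, -0.1933,  0.2053],
       [-0.2182,  0.3517, -0.9103, -1.4843],
       [-0.0274,  0.9302,  0.366 ,  0.7048],
       [ 0.    ,  0.    ,  0.    ,  1.    ]]))]
['color', 'mtx', 'T']
wrist [[297.3186396354542, 0.0, 254.29920138696113], [0.0, 297.3186396354542, 189.60508790495697], [0.0, 0.0, 1.0]] [('hand_eye', array([[-0.0002,  0.9659,  0.2591,  0.0732],
       [ 1.    ,  0.0002,  0.0002, -0.0005],
       [ 0.0002,  0.2591, -0.9659, -0.1911],
       [ 0.    ,  0.    ,  0.    ,  1.    ]]))]
['color', 'mtx', 'hand_eye']
clock 0.1
joint_positions [ 1.06    0.4683 -0.0116  1.6035  0.006   1.0714 -0.0563]
qd [ 0.0001 -0.0014 -0.0004 -0.003  -0.0016  0.0003 -0.0004]
tau [  0.0013 -52.1645  -0.0125 -24.4368  -0.0568   0.014    0.0001]
tcp_pos [ 0.2928 -0.5797  0.1929]
tcp_rot [-0.0007  0.9728  0.2318 -0.0002]
force [-0.5035  0.0338 -0.0411]
wrist_torque [ 0.0069 -0.0298 -0.0229]
width 0.09202628486161786
0.011 ['Unreachable', 'finish_job', 'tip_extent']
```

View pics/scene0.png

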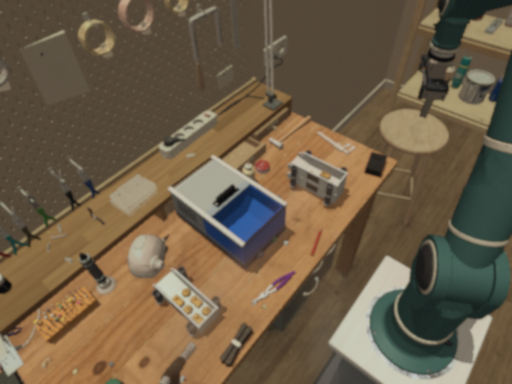

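View pics/side0.png

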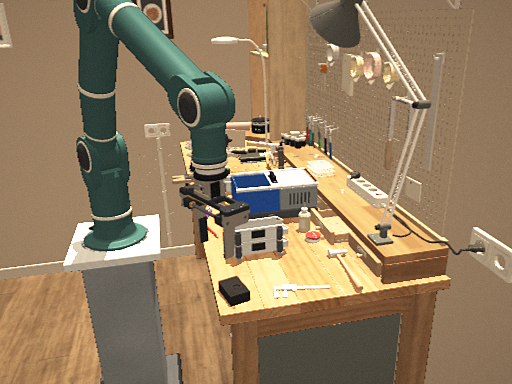

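View pics/wrist0.png

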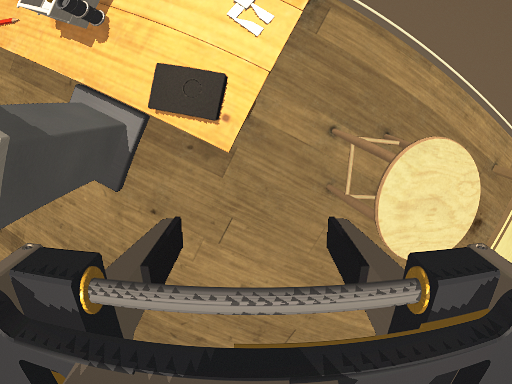

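Run:
```python
import cv2
a=cv2.imread('pics/scene0.png')
cv2.imwrite('pics/z1.png',cv2.resize(a[255:345,140:240],None,fx=6,fy=6,interpolation=cv2.INTER_CUBIC))
cv2.imwrite('pics/z2.png',cv2.resize(a[145:265,160:295],None,fx=5.5,fy=5,interpolation=cv2.INTER_CUBIC))
cv2.imwrite('pics/z3.png',cv2.resize(a[140:220,270:370],None,fx=7,fy=7,interpolation=cv2.INTER_CUBIC))
b=cv2.imread('pics/side0.png')
cv2.imwrite('pics/z4.png',cv2.resize(b[140:300,170:340],None,fx=4,fy=3.7,interpolation=cv2.INTER_CUBIC))
```

```text
(no output)
```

View pics/z1.png

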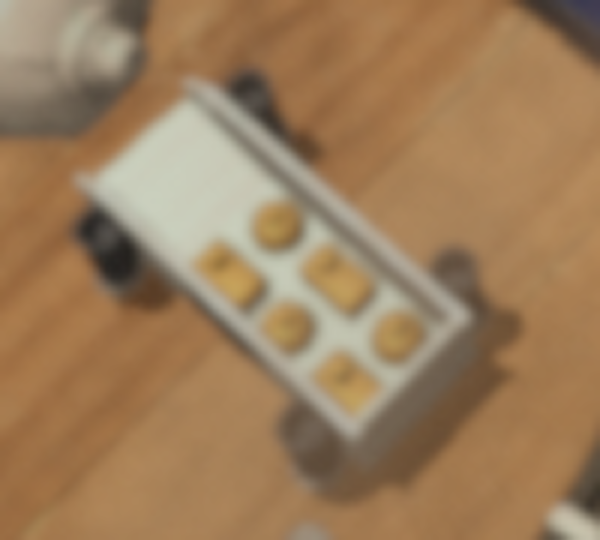

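View pics/z2.png

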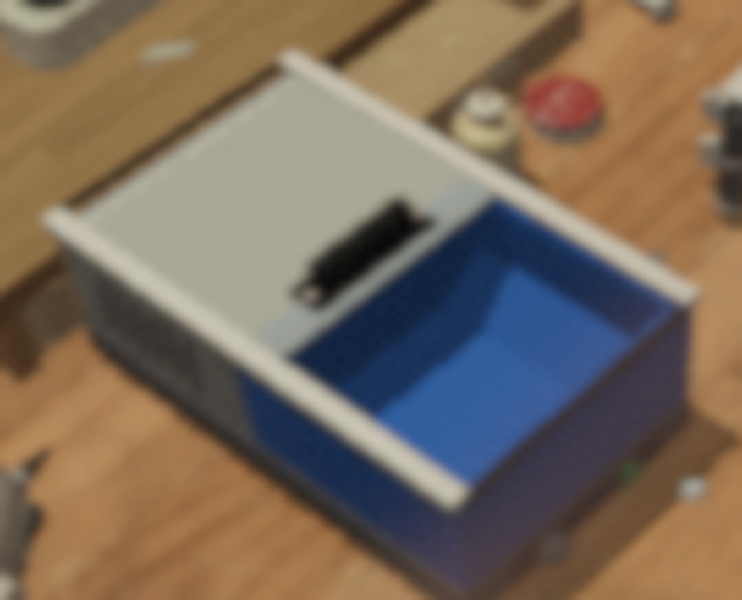

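View pics/z3.png

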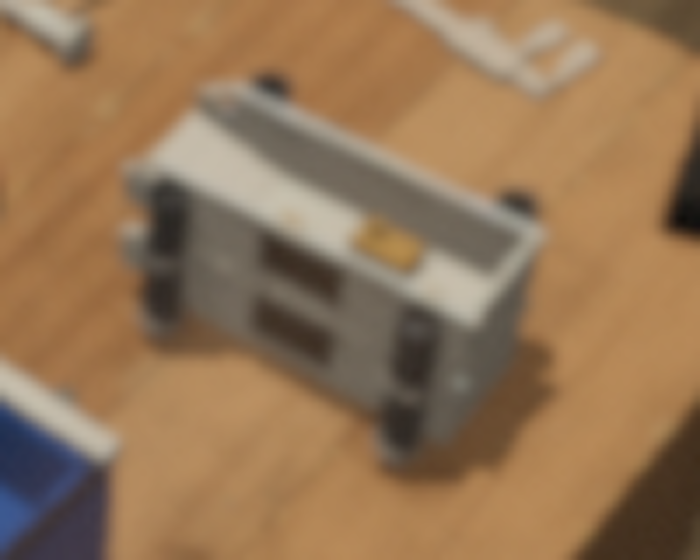

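View pics/z4.png

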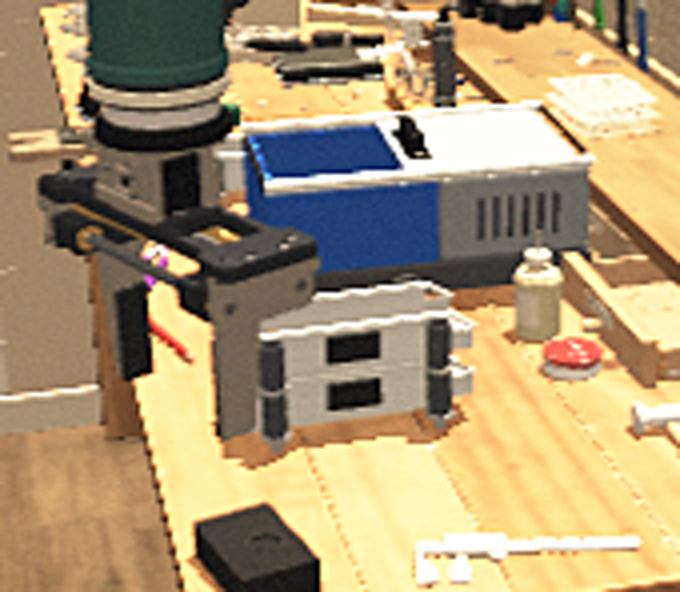

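Run:
```python
from h import *
np.set_printoptions(precision=4,suppress=True)
c=load('scene0')
f=lambda p,o,k,z: onz(c,o[0]+p[0]/k[0],o[1]+p[1]/k[1],z)
print('tray rim bl,br', f((352,438),(140,255),(6,6),.058), f((470,315),(140,255),(6,6),.058))
print('front l r', f((80,178),(140,255),(6,6),.045), f((193,80),(140,255),(6,6),.045))
k=(5.5,5);o=(160,145)
P=[(465,495),(695,295),(55,215),(290,55)]
print('fin front L,R; back L,R', *[f(p,o,k,.144) for p in P])
print('grip ends', f((310,290),o,k,.156),f((410,210),o,k,.156))
k=(7,7);o=(270,140)
print('stack bl,br', f((475,325),o,k,.102+.0),f((540,232),o,k,.102)); 
print('stack fl,fr', f((140,172),o,k,.09),f((210,95),o,k,.09))
```

```text
tray rim bl,br [0.4049 0.3453 0.058 ] [0.4028 0.2781 0.058 ]
front l r [0.5873 0.3371 0.045 ] [0.5843 0.2728 0.045 ]
fin front L,R; back L,R [0.4336 0.134  0.144 ] [ 0.427  -0.0376  0.144 ] [0.7296 0.1235 0.144 ] [ 0.7241 -0.0504  0.144 ]
grip ends [0.5762 0.0868 0.156 ] [0.5756 0.0117 0.156 ]
stack bl,br [ 0.3628 -0.2173  0.102 ] [ 0.3688 -0.2832  0.102 ]
stack fl,fr [ 0.5395 -0.2135  0.09  ] [ 0.5435 -0.2762  0.09  ]
```

```bash
cat >> h.py <<'E'
def yaw(q):
    m=R.from_quat([q[1],q[2],q[3],q[0]]).as_matrix(); return np.arctan2(m[1,0],m[0,0])
def plan(targets,s=None,grip=0,start=None,dec=3):
    """targets: list of (x,y,z,yawdeg,nrows). prints calls"""
    if start is None:
        s=s or telemetry.state(); p=np.array(s['tcp_pos']);a=yaw(s['tcp_rot'])
    else: p=np.array(start[:3]);a=np.radians(start[3])
    rows=[]
    for x,y,z,yd,n in targets:
        p0=p.copy();b=np.radians(yd);da=(b-a+np.pi)%(2*np.pi)-np.pi
        if abs(yd)>400: da=0
        a0=a
        for i in range(n):
            w=p0+(np.array([x,y,z])-p0)*(i+1)/n; d=w-p
            tx=np.array([np.cos(a),np.sin(a),0]);ty=np.array([np.sin(a),-np.cos(a),0])
            sh=np.round([d@tx,d@ty,-d[2]],dec); t=np.round(-(a0+da*(i+1)/n-a),3)
            p=p+sh[0]*tx+sh[1]*ty+np.array([0,0,-sh[2]]); a=a-t
            rows.append([grip,*sh,t])
    for i in range(0,len(rows),5): print([float(v) if k%5 else v for k,v in enumerate(sum(rows[i:i+5],[]))])
    print('end',p.round(4),np.degrees(a).round(2))
E
python3 - <<'E'
from h import *
plan([(.30,-.53,.30,36.8,2),(.491,.308,.30,177.7,15)])
E
```

```text
[0, 0.014, -0.021, -0.053, -0.087, 0, 0.017, -0.019, -0.054, -0.088, 0, 0.044, -0.037, 0.0, -0.164, 0, 0.049, -0.03, 0.0, -0.164, 0, 0.053, -0.021, 0.0, -0.164]
[0, 0.056, -0.012, 0.0, -0.164, 0, 0.057, -0.003, 0.0, -0.164, 0, 0.057, 0.007, 0.0, -0.163, 0, 0.055, 0.016, 0.0, -0.164, 0, 0.052, 0.024, 0.0, -0.164]
[0, 0.047, 0.033, 0.0, -0.164, 0, 0.041, 0.04, 0.0, -0.164, 0, 0.034, 0.046, 0.0, -0.164, 0, 0.026, 0.051, 0.0, -0.164, 0, 0.017, 0.054, 0.0, -0.164]
[0, 0.008, 0.057, 0.0, -0.164, 0, -0.001, 0.057, 0.0, -0.164]
end [0.4912 0.3075 0.3001] 177.72
```

Request:
play_rows(deltas=[0,0.014,-0.021,-0.053,-0.087,0,0.017,-0.019,-0.054,-0.088,0,0.044,-0.037,0.0,-0.164,0,0.049,-0.03,0.0,-0.164,0,0.053,-0.021,0.0,-0.164])

```text
clock: 0.78
tcp_pos: [0.3386, -0.3604, 0.3007]
tcp_rot: [0.0, 0.842, 0.54, -0.0]
force: [-0.3, -0.4, 0.8]
width: 0.0919
```

Request:
play_rows(deltas=[0,0.056,-0.012,0.0,-0.164,0,0.057,-0.003,0.0,-0.164,0,0.057,0.007,0.0,-0.163,0,0.055,0.016,0.0,-0.164,0,0.052,0.024,0.0,-0.164])

```text
clock: 1.4
tcp_pos: [0.4018, -0.0813, 0.3008]
tcp_rot: [0.0, 0.557, 0.83, -0.0]
force: [2.3, 0.5, 0.0]
width: 0.0921
```

Request:
play_rows(deltas=[0,0.047,0.033,0.0,-0.164,0,0.041,0.04,0.0,-0.164,0,0.034,0.046,0.0,-0.164,0,0.026,0.051,0.0,-0.164,0,0.017,0.054,0.0,-0.164])

```text
clock: 2.02
tcp_pos: [0.4661, 0.1969, 0.3009]
tcp_rot: [0.0, 0.181, 0.984, -0.0]
force: [0.6, 0.4, 0.2]
width: 0.0919
```

Request:
play_rows(deltas=[0,0.008,0.057,0.0,-0.164,0,-0.001,0.057,0.0,-0.164])

```text
clock: 2.28
tcp_pos: [0.4919, 0.3085, 0.3005]
tcp_rot: [-0.0, 0.018, 1.0, -0.0]
force: [0.3, -0.1, 0.6]
width: 0.0919
```

Run:
```python
from h import *
for n in ['scene','side','wrist']: snap(n,n+'1')
a=cv2.imread('pics/side1.png')
cv2.imwrite('pics/z5.png',cv2.resize(a[150:270,180:360],None,fx=4.4,fy=4.4,interpolation=cv2.INTER_CUBIC))
```

```text
(no output)
```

View pics/wrist1.png

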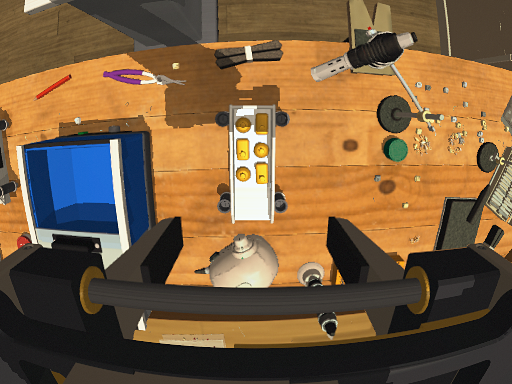

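View pics/z5.png

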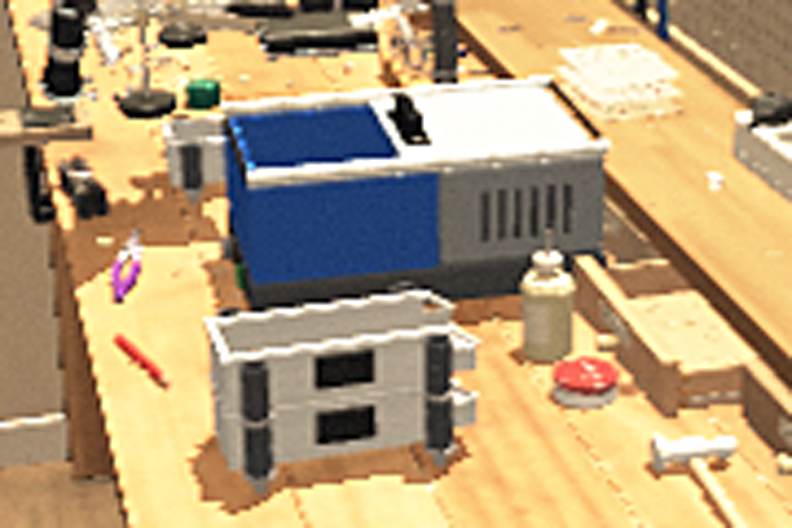

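View pics/scene1.png

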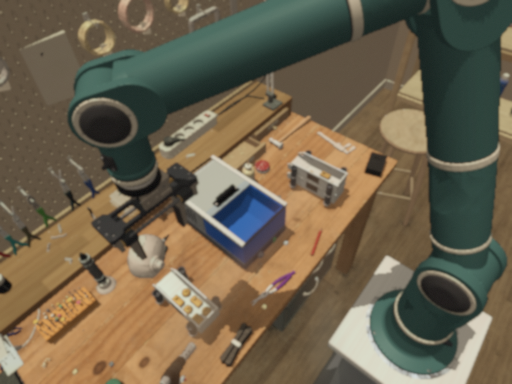

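```bash
cat >> h.py <<'E'
def wray(c,u,v):
    K=c['mtx'];x=(u-K[0,2])/K[0,0];y=(v-K[1,2])/K[1,1];t=np.hypot(x,y)
    d=np.array([np.sin(t)*x/t,-np.sin(t)*y/t,-np.cos(t)]) if t>1e-9 else np.array([0,0,-1.])
    q=c['tr'];M=R.from_quat([q[1],q[2],q[3],q[0]]).as_matrix();H=c['hand_eye']
    return M@H[:3,3]+c['tp'],M@H[:3,:3]@d
def wonz(c,u,v,z):
    o,d=wray(c,u,v);return o+d*(z-o[2])/d[2]
E
python3 - <<'E'
import cv2
a=cv2.imread('pics/wrist1.png')
cv2.imwrite('pics/z6.png',cv2.resize(a[95:230,210:295],None,fx=6,fy=4.4,interpolation=cv2.INTER_CUBIC))
cv2.imwrite('pics/z7.png',cv2.resize(a[115:265,5:165],None,fx=4.9,fy=3.9,interpolation=cv2.INTER_CUBIC))
E
```

```text
(no output)
```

View pics/z6.png

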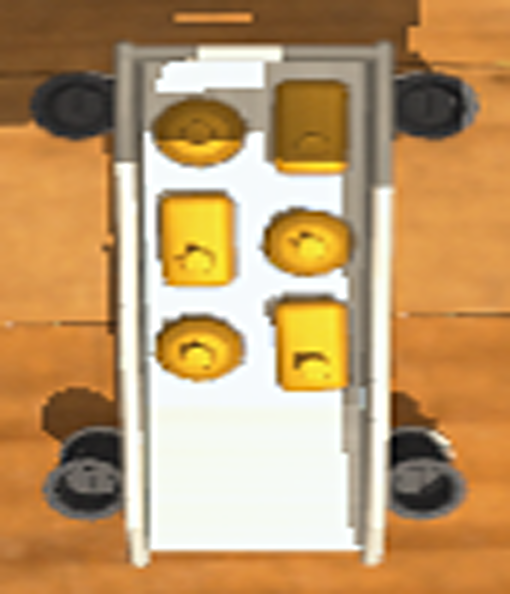

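View pics/z7.png

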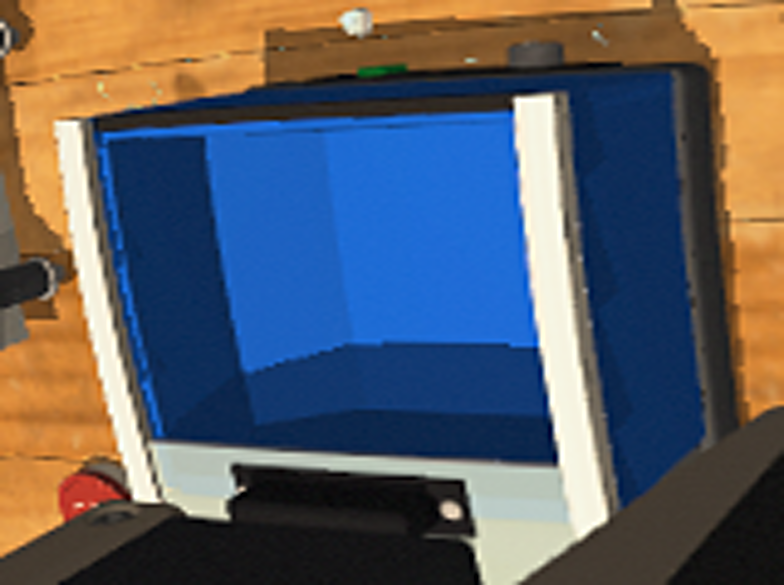

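Run:
```python
from h import *
np.set_printoptions(precision=4,suppress=True)
c=load('wrist1')
g=lambda p,o,k,z: wonz(c,o[0]+p[0]/k[0],o[1]+p[1]/k[1],z)
o=(210,95);k=(6,4.4)
T=[g(p,o,k,.058) for p in [(76,105),(439,105),(85,487),(415,485)]]
print(*T, 'c',np.mean(T,0)); f=(T[2]+T[3]-T[0]-T[1])/2; l=(T[0]+T[2]-T[1]-T[3])/2;print(np.linalg.norm(f),np.degrees(np.arctan2(f[1],f[0])),np.linalg.norm(l),np.degrees(np.arctan2(-l[0],l[1])), l)
print('rim back L,R',*[g(p,o,k,.058) for p in [(114,45),(392,45)]])
o=(5,115);k=(4.9,3.9)
print('railL outer front,inner front',*[g(p,o,k,.144) for p in [(567,93),(515,96)]],'railR outer, inner',*[g(p,o,k,.144) for p in [(57,120),(90,118)]])
print('rail L farther',*[g(p,o,k,.144) for p in [(608,490),(563,490)]],'R',*[g(p,o,k,.144) for p in [(140,500),(160,497)]])
print('front rim outer/inner', *[g(p,o,k,.132) for p in [(300,103),(300,130)]])
print('cover edge', *[g(p,o,k,.136) for p in [(170,443),(350,453),(540,464)]])
print('grip front top?', *[g(p,o,k,.158) for p in [(235,467),(470,483)]])
```

```text
[0.425 0.271 0.058] [0.4277 0.3585 0.058 ] [0.5564 0.2666 0.058 ] [0.5583 0.3509 0.058 ] c [0.4919 0.3118 0.058 ]
0.13112563547123124 -2.6354592269740147 0.0859867290129255 178.4503058659549 [-0.0023 -0.086   0.    ]
rim back L,R [0.4055 0.2809 0.058 ] [0.4076 0.3476 0.058 ]
railL outer front,inner front [0.4389 0.1495 0.144 ] [0.4386 0.1341 0.144 ] railR outer, inner [ 0.431  -0.0372  0.144 ] [ 0.4318 -0.0217  0.144 ]
rail L farther [0.576  0.1412 0.144 ] [0.5763 0.1268 0.144 ] R [ 0.5872 -0.0425  0.144 ] [ 0.5853 -0.0321  0.144 ]
front rim outer/inner [0.4353 0.0549 0.132 ] [0.4449 0.0535 0.132 ]
cover edge [ 0.5646 -0.0267  0.136 ] [0.5668 0.0494 0.136 ] [0.5698 0.1169 0.136 ]
grip front top? [0.5644 0.0193 0.158 ] [0.568 0.105 0.158]
```

Run:
```python
from h import *
plan([(.492,.310,.090,177.8,4),(.492,.310,.034,177.8,2)])
```

```text
[0, -0.0, 0.0, 0.052, 0.001, 0, -0.001, 0.0, 0.053, 0.001, 0, -0.0, 0.0, 0.052, 0.0, 0, -0.001, 0.0, 0.053, 0.001, 0, 0.0, 0.0, 0.028, 0.0]
[0, 0.0, 0.0, 0.028, 0.0]
end [0.4921 0.3099 0.0336] 177.82
```

Request:
play_rows(deltas=[0,0,0,0.052,0,0,-0.001,0,0.053,0,0,0,0,0.052,0,0,0,0,0.053,0,0,0,0,0.028,0])

```text
clock: 3.05
tcp_pos: [0.4917, 0.3036, 0.0601]
tcp_rot: [-0.001, 0.022, 1.0, -0.002]
force: [0.2, -0.5, 0.6]
width: 0.0917
```

Request:
play_rows(deltas=[0,0,0,0.028,0,255,0,0,0,0,255,0,0,0,0,255,0,0,0,0,255,0,0,0,0])

```text
clock: 3.68
tcp_pos: [0.4937, 0.3052, 0.0372]
tcp_rot: [0.001, 0.02, 1.0, -0.002]
force: [-1.0, -10.7, 11.6]
width: 0.0542
```

Run:
```python
from h import *
s=telemetry.state()
for k in ['tcp_pos','tcp_rot','force','wrist_torque','width','joint_positions','qd']: print(k,np.round(s[k],4))
for n in ['scene','side','wrist']: snap(n,n+'2')
a=cv2.imread('pics/side2.png')
cv2.imwrite('pics/z8.png',cv2.resize(a[100:270,120:360],None,fx=3.3,fy=3.3,interpolation=cv2.INTER_CUBIC))
```

```text
tcp_pos [0.4937 0.3052 0.0372]
tcp_rot [ 0.0012  0.0205  0.9998 -0.002 ]
force [ -0.9626 -10.7129  11.5774]
wrist_torque [-2.1923  0.0859  0.0293]
width 0.0542
joint_positions [-0.0832  0.6884 -0.7121  1.8481  0.602   0.8338  0.4258]
qd [ 0.009  -0.0029  0.024   0.0097  0.0176  0.0169 -0.0004]
```

View pics/wrist2.png

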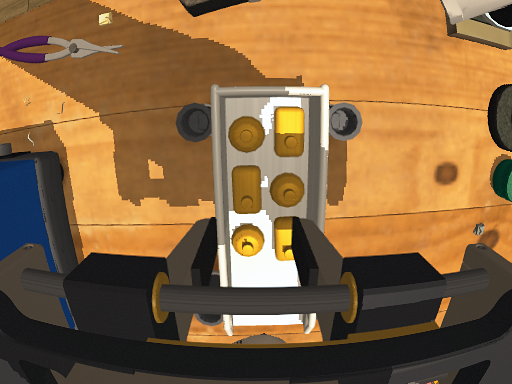

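View pics/scene2.png

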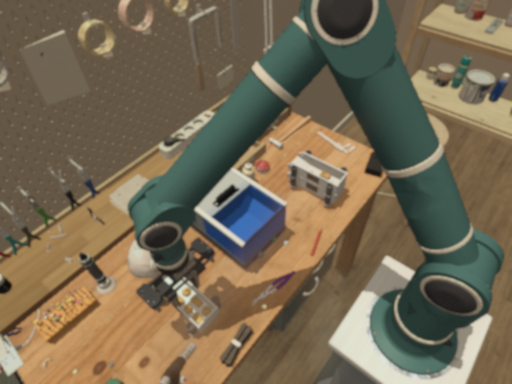

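Run:
```python
from h import *
a=cv2.imread('pics/wrist2.png')
cv2.imwrite('pics/z9.png',cv2.resize(a[200:345,170:370],None,fx=4,fy=4,interpolation=cv2.INTER_CUBIC))
```

```text
(no output)
```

View pics/z9.png

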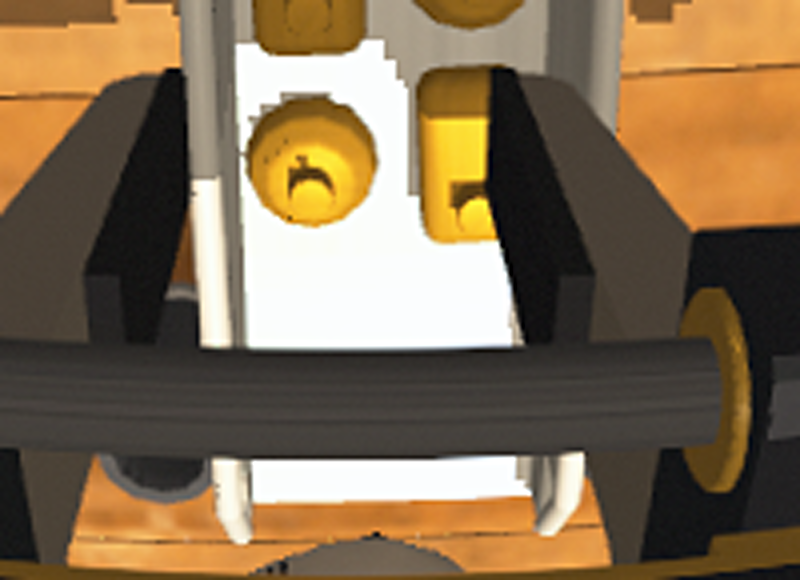

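View pics/z8.png

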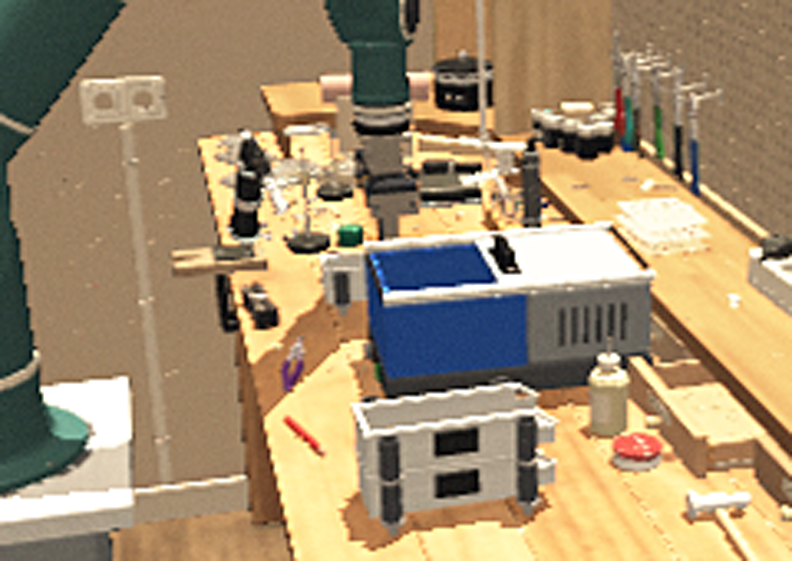

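Run:
```python
from h import *
np.set_printoptions(precision=4,suppress=True)
c=load('wrist2')
print(c['tp'],c['tr'],np.degrees(yaw(c['tr'])))
print('rim back',*[wonz(c,u,v,.058) for u,v in [(212,87),(328,87)]])
print('posts',*[wonz(c,u,v,.058) for u,v in [(194,122),(345,121)]])
print('tool y axis tilt', R.from_quat([*c['tr'][1:],c['tr'][0]]).as_matrix())
s=load('scene2')
a=cv2.imread('pics/scene2.png')
cv2.imwrite('pics/za.png',cv2.resize(a[230:345,125:240],None,fx=6,fy=5,interpolation=cv2.INTER_CUBIC))
```

```text
[0.4937 0.3047 0.0359] [ 0.001   0.0207  0.9998 -0.0017] 177.62725011897385
rim back [0.4055 0.2853 0.058 ] [0.4074 0.351  0.058 ]
posts [0.4248 0.2738 0.058 ] [0.4271 0.3608 0.058 ]
tool y axis tilt [[-0.9991  0.0414  0.0019]
 [ 0.0414  0.9991 -0.0035]
 [-0.0021 -0.0034 -1.    ]]
```

View pics/za.png

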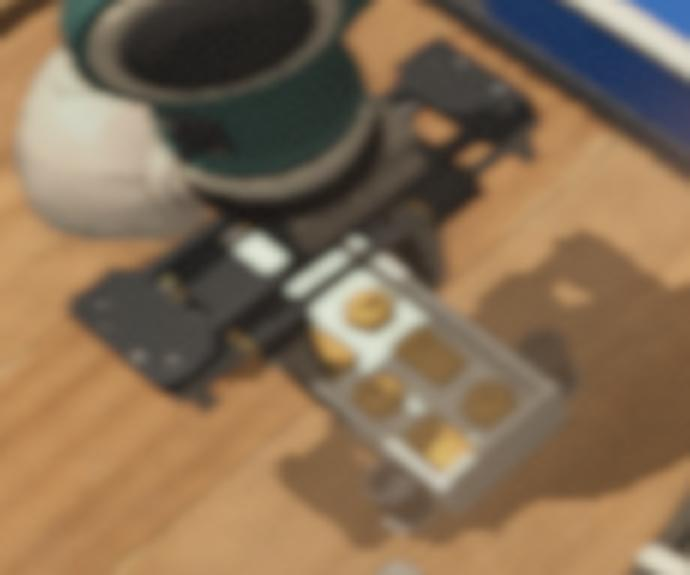

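Request:
play_rows(deltas=[105,0,0,-0.02,0,105,0,0,-0.03,0,105,0,0,-0.03,0,0,0,0,-0.02,0,0,0,0,0,0])

```text
clock: 4.45
tcp_pos: [0.4932, 0.308, 0.1368]
tcp_rot: [0.002, 0.02, 1.0, 0.001]
force: [0.4, 0.0, 0.3]
width: 0.0722
```

Run:
```python
from h import *
s=telemetry.state()
for k in ['tcp_pos','tcp_rot','force','wrist_torque','width','joint_positions','qd']: print(k,np.round(s[k],4))
for n in ['wrist']: snap(n,n+'3')
```

```text
tcp_pos [0.4932 0.308  0.1368]
tcp_rot [0.0016 0.0199 0.9998 0.001 ]
force [0.4257 0.0276 0.2959]
wrist_torque [ 0.1009 -0.1652  0.0214]
width 0.0722
joint_positions [-0.0107  0.5648 -0.81    1.7892  0.482   0.9932  0.5179]
qd [-0.0078  0.0348  0.0319  0.0338  0.012  -0.011  -0.0085]
```

View pics/wrist3.png

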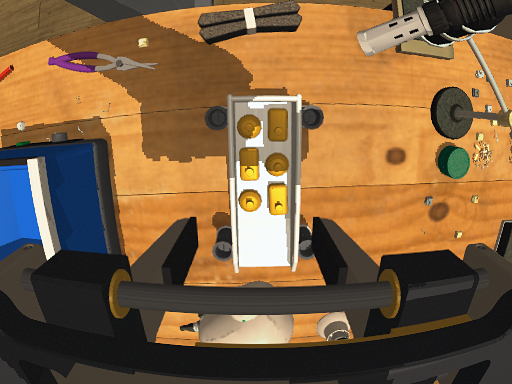

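Run:
```python
from h import *
np.set_printoptions(precision=4,suppress=True)
c=load('wrist3')
a=cv2.imread('pics/wrist3.png')
cv2.imwrite('pics/zb.png',cv2.resize(a[85:280,195:335],None,fx=4,fy=3,interpolation=cv2.INTER_CUBIC))
s,st=snap('scene','scene3')
a=cv2.imread('pics/scene3.png')
cv2.imwrite('pics/zc.png',cv2.resize(a[255:345,140:240],None,fx=6,fy=6,interpolation=cv2.INTER_CUBIC))
```

```text
(no output)
```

View pics/zb.png

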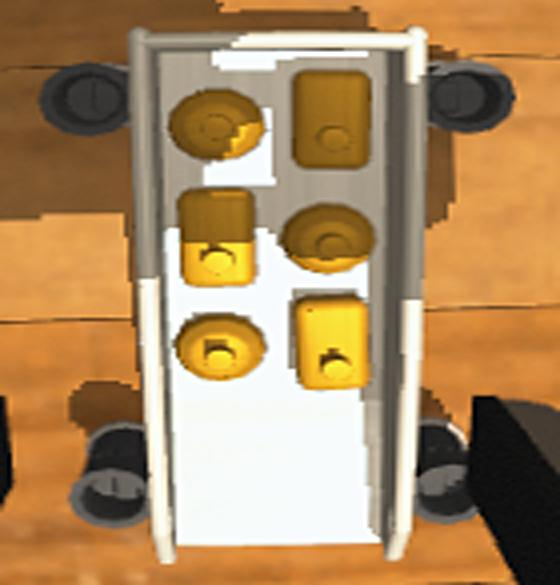

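View pics/zc.png

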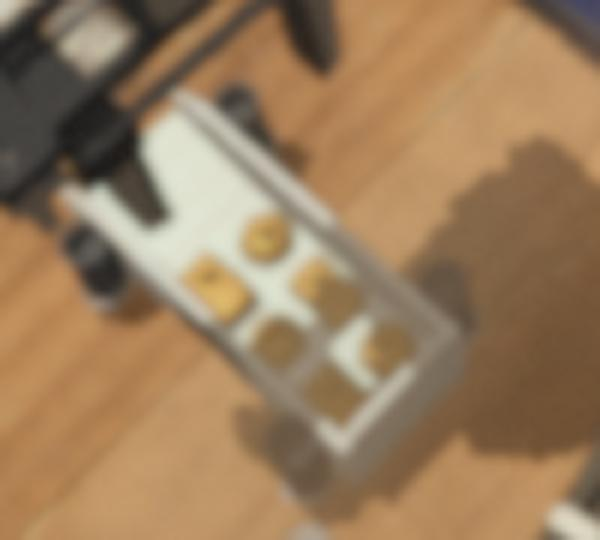

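Run:
```python
from h import *
np.set_printoptions(precision=4,suppress=True)
c=load('wrist3');print(c['tp'],np.degrees(yaw(c['tr'])))
o=(195,85)
g=lambda p,z: wonz(c,o[0]+p[0]/4,o[1]+p[1]/3,z)
P=[g(p,.058) for p in [(84,97),(470,97),(112,494),(444,492)]]
print(*P,np.mean(P,0)); f=P[2]+P[3]-P[0]-P[1]; print(np.degrees(np.arctan2(f[1],f[0])))
print('rim',g((131,35),.058),g((428,35),.058))
s=load('scene3')
print('scene rim', onz(s,140+338/6,255+452/6,.058),onz(s,140+460/6,255+330/6,.058))
# check fingertip positions: project TCP tips in scene? finger pad inner tips in wrist view
H=c['hand_eye'];K=c['mtx']
for y in (-.036,.036):
    for z in (.011,-.008):
        q=np.linalg.inv(H)@np.array([0,y,z,1]);d=q[:3];th=np.arctan2(np.hypot(d[0],d[1]),-d[2]);ph=np.array([d[0],-d[1]])/np.hypot(d[0],d[1])
        print(y,z,K[0,0]*th*ph+K[:2,2])
```

```text
[0.4932 0.308  0.1368] 177.7223441952443
[0.4242 0.277  0.058 ] [0.4272 0.3645 0.058 ] [0.5549 0.2746 0.058 ] [0.558 0.359 0.058] [0.4911 0.3188 0.058 ]
-1.7111914779789557
rim [0.406  0.2885 0.058 ] [0.4082 0.3552 0.058 ]
scene rim [0.4053 0.3528 0.058 ] [0.4016 0.2854 0.058 ]
-0.036 0.011 [204.0757 214.2449]
-0.036 -0.008 [199.6003 223.8301]
0.036 0.011 [302.8751 214.2256]
0.036 -0.008 [307.2329 223.8161]
```

Request:
play_rows(deltas=[0,0.002,0.009,0,0,0,0,0,0.02,0,0,0,0,0.02,0,0,0,0,0,0])

```text
clock: 5.05
tcp_pos: [0.4892, 0.3148, 0.0918]
tcp_rot: [-0.002, 0.02, 1.0, -0.001]
force: [-0.3, -0.0, 0.7]
width: 0.0921
```

Run:
```python
from h import *
np.set_printoptions(precision=4,suppress=True)
for n in ['wrist']: snap(n,n+'4')
s=telemetry.state()
for k in ['tcp_pos','tcp_rot','force','wrist_torque','width','joint_positions','qd']: print(k,np.round(s[k],4))
```

```text
tcp_pos [0.4898 0.3156 0.0931]
tcp_rot [-0.0014  0.0198  0.9998 -0.0007]
force [-0.4656 -0.1662  0.3532]
wrist_torque [ 0.137  -0.1171  0.0098]
width 0.0917
joint_positions [-0.0569  0.6227 -0.771   1.8114  0.5306  0.93    0.4676]
qd [ 0.0082 -0.0246 -0.0172 -0.0225 -0.0052  0.0028  0.0022]
```

View pics/wrist4.png

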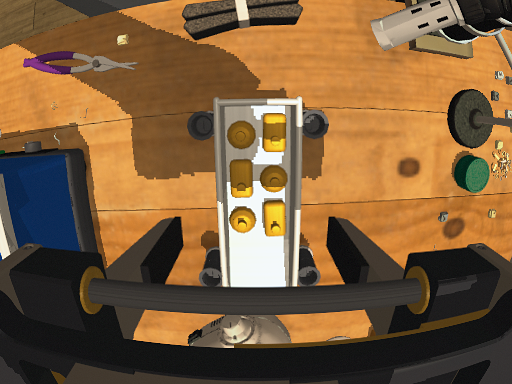

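Request:
play_rows(deltas=[0,0,0.001,0.02,0,0,0,0,0.02,0,0,0,0,0.018,0,0,0,0,0,0])

```text
clock: 5.6
tcp_pos: [0.4896, 0.3163, 0.0347]
tcp_rot: [-0.002, 0.02, 1.0, -0.001]
force: [-0.1, 0.3, -0.4]
width: 0.0921
```

Run:
```python
from h import *
np.set_printoptions(precision=4,suppress=True)
for n in ['wrist']: snap(n,n+'5')
s=telemetry.state()
for k in ['tcp_pos','tcp_rot','force','wrist_torque','width','joint_positions','qd']: print(k,np.round(s[k],4))
```

```text
tcp_pos [0.4903 0.317  0.0359]
tcp_rot [-0.0007  0.0198  0.9998 -0.0003]
force [-0.3168 -0.1449 -0.1679]
wrist_torque [ 0.0643 -0.1303 -0.0269]
width 0.0919
joint_positions [-0.1013  0.6966 -0.7135  1.8389  0.6006  0.8365  0.4127]
qd [ 0.0052 -0.0205 -0.0158 -0.0162 -0.0042  0.0045  0.0012]
```

View pics/wrist5.png

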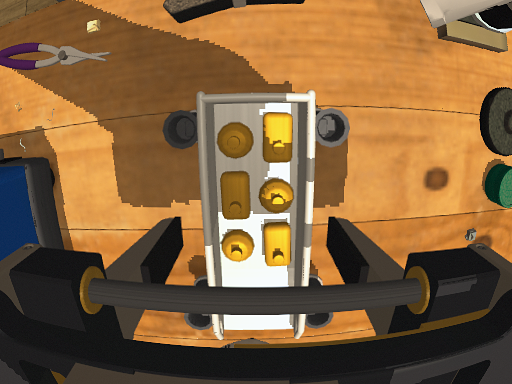

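Request:
play_rows(deltas=[255,0,0,0.001,0,255,0,0,0,0,255,0,0,0,0,255,0,0,0,0,255,0,0,0,0])

```text
clock: 6.28
tcp_pos: [0.4914, 0.3151, 0.0359]
tcp_rot: [0.0, 0.021, 1.0, -0.002]
force: [-0.5, -2.4, -1.4]
width: 0.0441
```

Run:
```python
from h import *
for n in ['wrist']: snap(n,n+'6')
s=telemetry.state()
for k in ['tcp_pos','tcp_rot','force','wrist_torque','width']: print(k,np.round(s[k],4))
a=cv2.imread('pics/wrist6.png')
cv2.imwrite('pics/zd.png',cv2.resize(a[80:345,150:360],None,fx=3,fy=2.2,interpolation=cv2.INTER_CUBIC))
```

```text
tcp_pos [0.4912 0.3155 0.0357]
tcp_rot [ 1.000e-04  2.040e-02  9.998e-01 -1.200e-03]
force [ 0.0284 -3.062   0.7151]
wrist_torque [-0.7418 -0.2091  0.0267]
width 0.0402
```

View pics/zd.png

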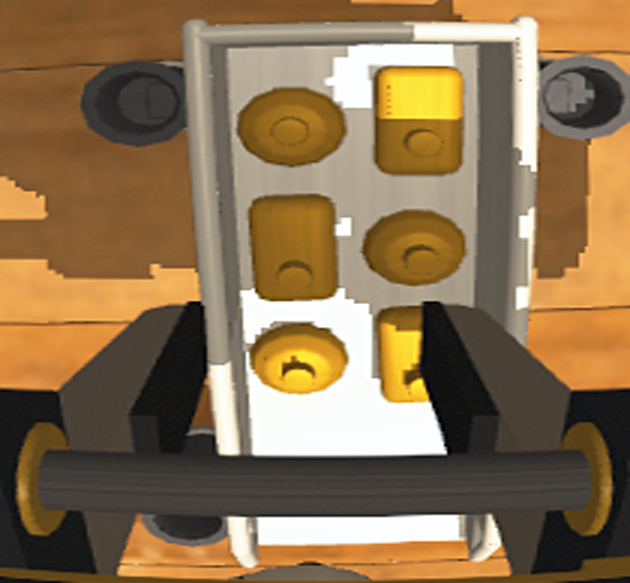

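```bash
cat >> h.py <<'E'
def wproj_tool(c,p):
    K=c['mtx'];q=np.linalg.inv(c['hand_eye'])@np.append(p,1);th=np.arctan2(np.hypot(q[0],q[1]),-q[2]);ph=np.array([q[0],-q[1]])/np.hypot(q[0],q[1])
    return K[0,0]*th*ph+K[:2,2]
def wproj(c,p):
    q=c['tr'];M=R.from_quat([q[1],q[2],q[3],q[0]]).as_matrix()
    return wproj_tool(c,M.T@(np.array(p)-c['tp']))
E
python3 - <<'E'
from h import *
np.set_printoptions(precision=1,suppress=True)
c=load('wrist5')
for x in (-.01,.01):
  for z in (.011,-.008,-.03): print(x,z,wproj_tool(c,[x,-.046,z]),wproj_tool(c,[x,.046,z]))
E
python3 - <<'E'
import cv2
a=cv2.imread('pics/wrist5.png')
cv2.imwrite('pics/ze.png',cv2.resize(a[200:300,100:410],None,fx=2.5,fy=4,interpolation=cv2.INTER_CUBIC))
E
```

```text
-0.01 0.011 [191.7 226.7] [315.4 226.7]
-0.01 -0.008 [186.3 237.1] [320.6 237.1]
-0.01 -0.03 [178.9 251.5] [327.8 251.5]
0.01 0.011 [189.9 201.1] [317.1 201.1]
0.01 -0.008 [184.  209.6] [322.8 209.6]
0.01 -0.03 [175.9 221.5] [330.7 221.5]
```

View pics/ze.png

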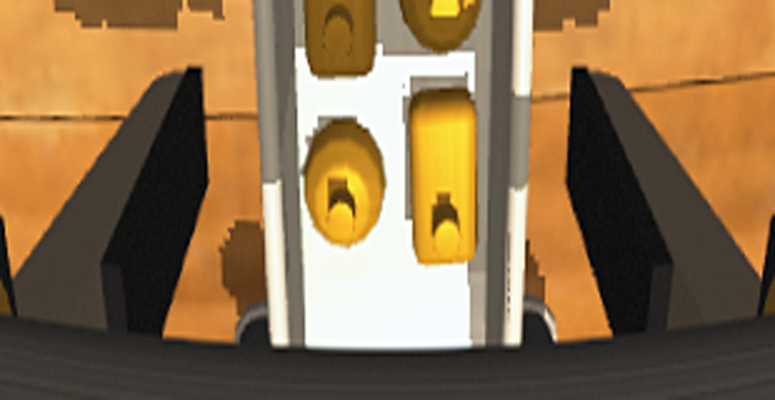

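Request:
play_rows(deltas=[120,0,0,-0.02,0,0,0,0,-0.02,0,0,0,0,0,0,0,0,0,0,0])

```text
clock: 6.82
tcp_pos: [0.4909, 0.3171, 0.076]
tcp_rot: [0.0, 0.02, 1.0, 0.0]
force: [-0.9, 1.2, -1.1]
width: 0.0769
```

Run:
```python
from h import *
for n in ['wrist','scene']: snap(n,n+'7')
s=telemetry.state()
for k in ['tcp_pos','tcp_rot','force','wrist_torque','width']: print(k,np.round(s[k],4))
a=cv2.imread('pics/wrist7.png')
cv2.imwrite('pics/zf.png',cv2.resize(a[80:345,150:360],None,fx=3.5,fy=2.2,interpolation=cv2.INTER_CUBIC))
```

```text
tcp_pos [0.4905 0.3168 0.0753]
tcp_rot [-3.000e-04  2.000e-02  9.998e-01 -3.000e-04]
force [ 0.7388 -0.0388 -0.1869]
wrist_torque [ 0.0738 -0.1323 -0.0172]
width 0.0849
```

View pics/zf.png

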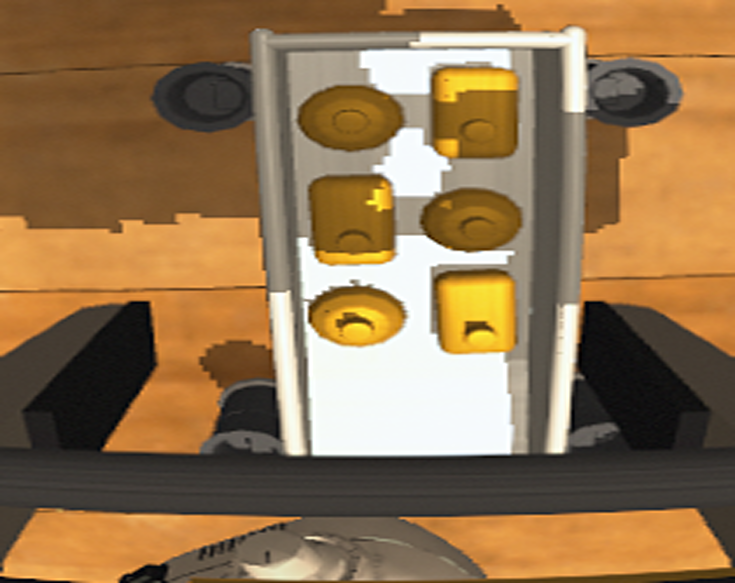

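Run:
```python
from h import *
np.set_printoptions(precision=4,suppress=True)
c=load('wrist7')
g=lambda u,v,z:wonz(c,150+u/3.5,80+v/2.2,z)
a,b=g(252,37,.058),g(586,37,.058); e,f=g(275,290,.058),g(582,305,.058)
print(a,b,(a+b)/2,e,f,(e+f)/2)
p,q=g(205,97,.058),g(633,95,.058);print('posts',p,q)
m=(a+b)/2
t=np.radians(-1.7);print('centre est',m+np.array([np.cos(t),np.sin(t),0])*.0855, 'yaw', np.degrees(np.arctan2((e+f-a-b)[1],(e+f-a-b)[0])), np.degrees(np.arctan2(-(b-a)[0],(b-a)[1])))
```

```text
[0.4065 0.2986 0.058 ] [0.4085 0.3654 0.058 ] [0.4075 0.332  0.058 ] [0.4906 0.2985 0.058 ] [0.499  0.3647 0.058 ] [0.4948 0.3316 0.058 ]
posts [0.4252 0.2882 0.058 ] [0.4274 0.3749 0.058 ]
centre est [0.493  0.3295 0.058 ] yaw -0.2907795900498683 -1.6698568030126466
```

Request:
play_rows(deltas=[0,-0.002,0.014,0,-0.019,0,0,0,0.02,0,0,0,0,0.018,0,0,0,0,0.018,0,0,0,0,0.016,0])

```text
clock: 7.55
tcp_pos: [0.4928, 0.3305, 0.0019]
tcp_rot: [-0.001, 0.01, 1.0, -0.0]
force: [-0.2, -0.5, -0.8]
width: 0.0921
```

Run:
```python
from h import *
for n in ['wrist']: snap(n,n+'8')
s=telemetry.state()
for k in ['tcp_pos','tcp_rot','force','wrist_torque','width']: print(k,np.round(s[k],4))
a=cv2.imread('pics/wrist8.png')
cv2.imwrite('pics/zg.png',cv2.resize(a[80:345,130:380],None,fx=3.1,fy=2.2,interpolation=cv2.INTER_CUBIC))
```

```text
tcp_pos [4.919e-01 3.297e-01 2.000e-04]
tcp_rot [-0.0017  0.0105  0.9999 -0.0012]
force [-0.0311 -0.0825 -1.0557]
wrist_torque [ 0.0126 -0.1461 -0.0232]
width 0.0914
```

View pics/zg.png

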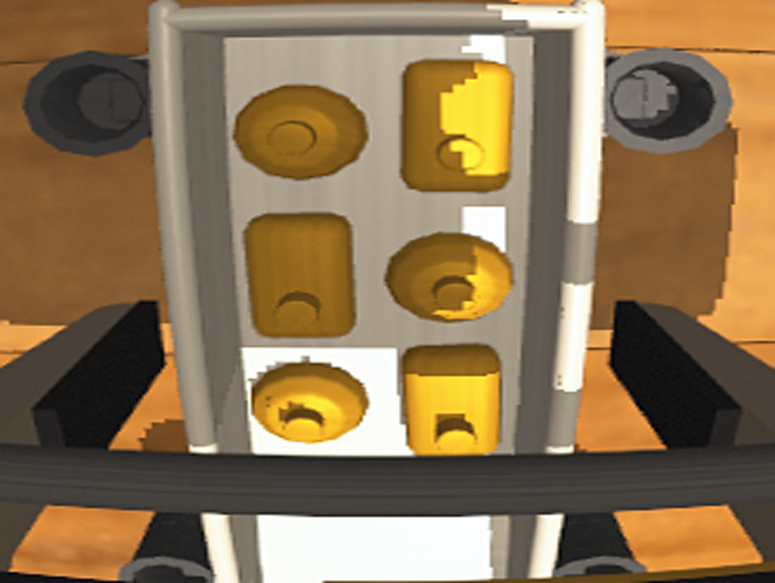

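Request:
play_rows(deltas=[255,0,0,0,0,255,0,0,0,0,255,0,0,0,0,255,0,0,0,0])

```text
clock: 8.1
tcp_pos: [0.4939, 0.3307, 0.0044]
tcp_rot: [0.0, 0.011, 1.0, -0.0]
force: [0.5, -1.5, 2.3]
width: 0.0657
```

Request:
play_rows(deltas=[255,0,0,-0.02,0,255,0,0,-0.04,0,255,0,0,-0.05,0,255,0,0,-0.05,0,255,0,0,-0.05,0])

```text
clock: 8.72
tcp_pos: [0.4925, 0.3309, 0.2158]
tcp_rot: [-0.0, 0.01, 1.0, -0.0]
force: [1.6, -0.6, -5.0]
width: 0.0662
```

Run:
```python
from h import *
for n in ['wrist','scene','side']: snap(n,n+'9')
s=telemetry.state()
for k in ['tcp_pos','tcp_rot','force','wrist_torque','width','joint_positions']: print(k,np.round(s[k],4))
a=cv2.imread('pics/scene9.png')
cv2.imwrite('pics/zh.png',cv2.resize(a[200:345,110:260],None,fx=4,fy=4,interpolation=cv2.INTER_CUBIC))
a=cv2.imread('pics/side9.png')
cv2.imwrite('pics/zi.png',cv2.resize(a[100:270,120:360],None,fx=3.3,fy=3.3,interpolation=cv2.INTER_CUBIC))
```

```text
tcp_pos [0.494  0.3323 0.2167]
tcp_rot [0.0023 0.0101 0.9999 0.0014]
force [-0.0434 -0.559  -6.3747]
wrist_torque [ 0.0046 -0.1264  0.0021]
width 0.0657
joint_positions [-0.0125  0.5039 -0.8637  1.6814  0.4165  1.1452  0.5617]
```

View pics/zh.png

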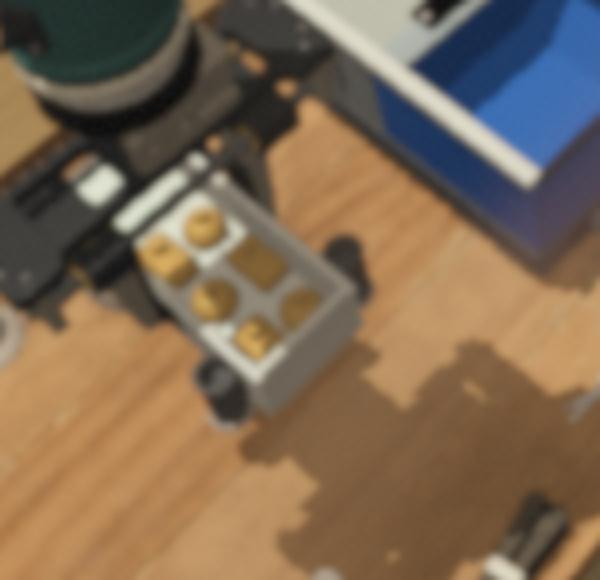

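View pics/zi.png

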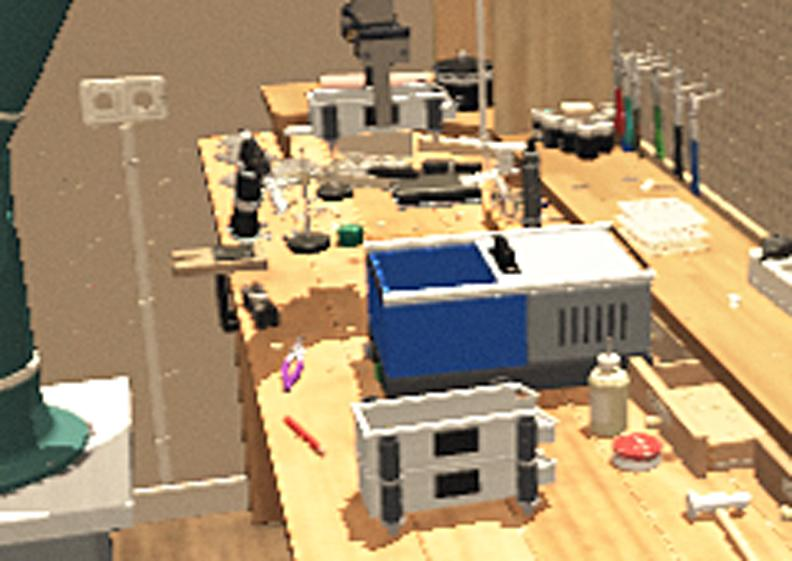

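View pics/wrist9.png

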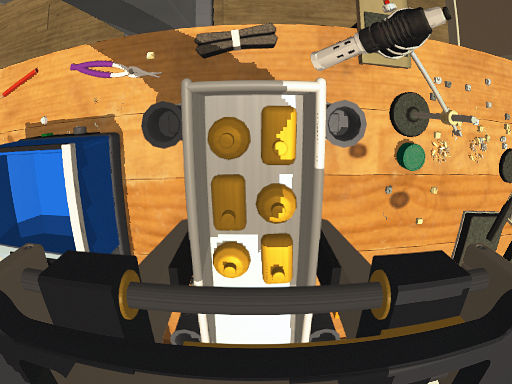

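Run:
```python
from h import *
plan([(.495,.325,.26,170,1),(.506,.084,.27,87.6,9),(.506,.084,.27,87.6,1)],grip=255)
```

```text
[255, -0.001, -0.007, -0.043, 0.154, 255, -0.006, -0.026, -0.001, 0.16, 255, -0.01, -0.025, -0.001, 0.16, 255, -0.014, -0.023, -0.001, 0.159, 255, -0.017, -0.021, -0.002, 0.16]
[255, -0.02, -0.017, -0.001, 0.16, 255, -0.023, -0.014, -0.001, 0.16, 255, -0.025, -0.01, -0.001, 0.16, 255, -0.026, -0.007, -0.001, 0.16, 255, -0.027, -0.001, -0.001, 0.159]
[255, -0.0, -0.0, -0.0, 0.0]
end [0.5065 0.084  0.2697] 87.62
```

Request:
play_rows(deltas=[255,-0.001,-0.007,-0.043,0.154,255,-0.006,-0.026,-0.001,0.16,255,-0.01,-0.025,-0.001,0.16,255,-0.014,-0.023,-0.001,0.159,255,-0.017,-0.021,-0.002,0.16])

```text
clock: 9.5
tcp_pos: [0.4974, 0.2148, 0.2594]
tcp_rot: [-0.002, 0.398, 0.917, -0.002]
force: [0.8, 0.2, -5.0]
width: 0.0656
```

Request:
play_rows(deltas=[255,-0.02,-0.017,-0.001,0.16,255,-0.023,-0.014,-0.001,0.16,255,-0.025,-0.01,-0.001,0.16,255,-0.026,-0.007,-0.001,0.16,255,-0.027,-0.001,-0.001,0.159])

```text
clock: 10.12
tcp_pos: [0.5038, 0.0815, 0.2645]
tcp_rot: [-0.001, 0.723, 0.69, -0.002]
force: [-0.6, 0.2, -5.8]
width: 0.0655
```

Run:
```python
from h import *
for n in ['wrist','scene','side']: snap(n,n+'10')
s=telemetry.state()
for k in ['tcp_pos','tcp_rot','force','wrist_torque','width','joint_positions']: print(k,np.round(s[k],4))
a=cv2.imread('pics/scene10.png')
cv2.imwrite('pics/zh.png',cv2.resize(a[100:280,130:330],None,fx=4,fy=3.3,interpolation=cv2.INTER_CUBIC))
a=cv2.imread('pics/side10.png')
cv2.imwrite('pics/zi.png',cv2.resize(a[70:270,140:360],None,fx=3.3,fy=3,interpolation=cv2.INTER_CUBIC))
```

```text
tcp_pos [0.5044 0.0808 0.2647]
tcp_rot [-0.0009  0.7226  0.6913 -0.0018]
force [ 0.2349  0.7284 -5.0504]
wrist_torque [-0.0755 -0.0705  0.0382]
width 0.0659
joint_positions [ 0.2514  0.2138 -0.5454  1.8246  0.1214  1.1404 -0.3794]
```

View pics/zh.png

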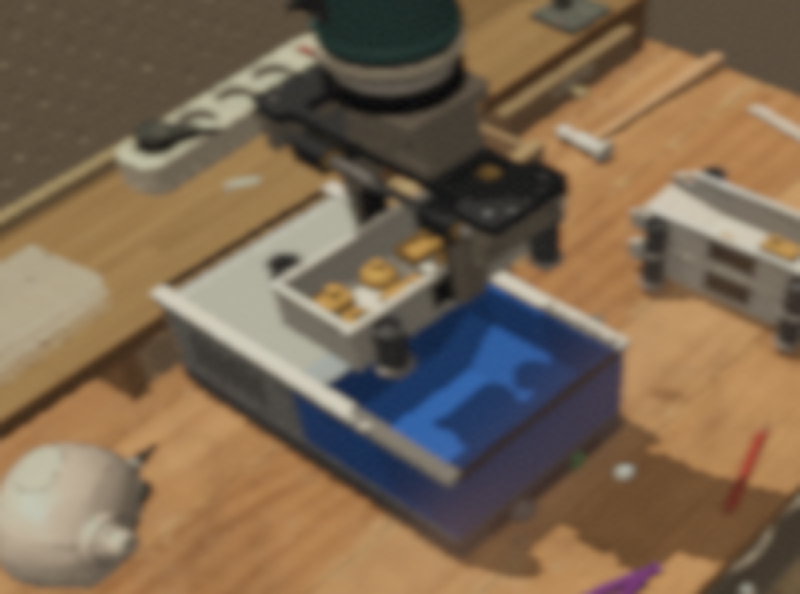

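View pics/zi.png

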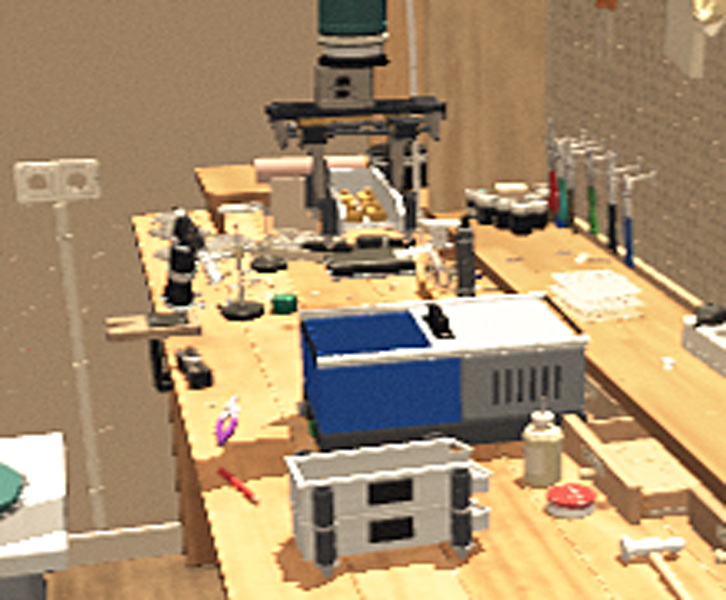

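View pics/wrist10.png

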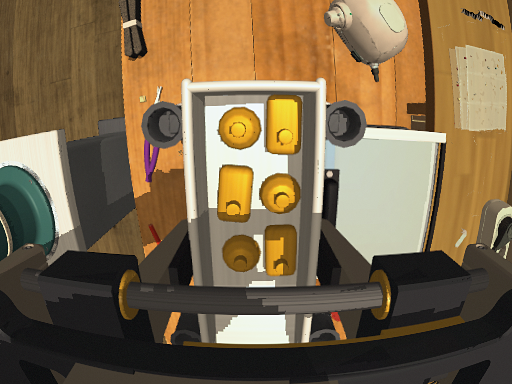

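Request:
play_rows(deltas=[255,0.01,0.001,0.03,0,255,0,0,0.04,0,255,0,0,0.03,0,255,0,0,0.018,0,255,0,0,0,0])

```text
clock: 10.9
tcp_pos: [0.5058, 0.0931, 0.1473]
tcp_rot: [-0.001, 0.721, 0.693, -0.001]
force: [0.1, -0.1, -5.3]
width: 0.0657
```

```bash
cat > look.py <<'E'
import sys
from h import *
tag=sys.argv[1]
s=telemetry.state()
print('tcp',np.round(s['tcp_pos'],4),'yaw',np.degrees(yaw(s['tcp_rot'])).round(2),'F',np.round(s['force'],1),'M',np.round(s['wrist_torque'],2),'w',round(s['width'],4),'t',s['clock'])
tiles=[]
for n,(r0,r1,c0,c1) in {'scene':(140,270,150,320),'side':(90,270,170,380),'wrist':(60,384,80,430)}.items():
    if n[:2] not in sys.argv[2]: continue
    c,_=snap(n,n+tag); b=cv2.imread(f'pics/{n}{tag}.png')[r0:r1,c0:c1]
    k=390/b.shape[1]; tiles.append(cv2.resize(b,None,fx=k,fy=k,interpolation=cv2.INTER_CUBIC))
h=max(t.shape[0] for t in tiles); tiles=[cv2.copyMakeBorder(t,0,h-t.shape[0],0,0,cv2.BORDER_CONSTANT) for t in tiles]
cv2.imwrite(f'pics/L{tag}.png',np.hstack(tiles))
E
python3 look.py 11 sc,si
```

```text
tcp [0.5058 0.0931 0.1473] yaw 87.68 F [ 0.1 -0.1 -5.3] M [-0.05 -0.07  0.01] w 0.0657 t 10.9
```

View pics/L11.png

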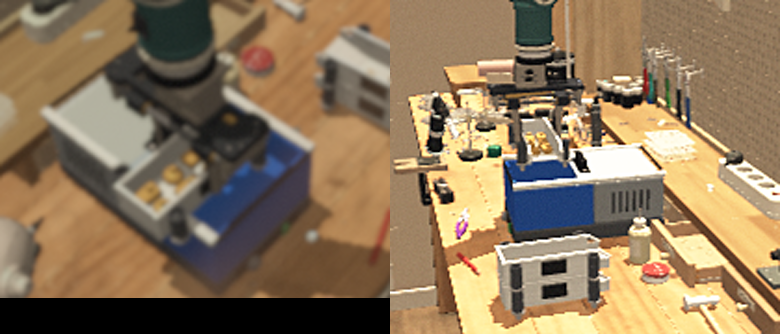

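Request:
play_rows(deltas=[255,0,0,0.007,0,255,0,0,0.007,0,255,0,0,0.006,0,255,0,0,0,0])

```text
clock: 11.5
tcp_pos: [0.5073, 0.0925, 0.1287]
tcp_rot: [0.0, 0.722, 0.692, 0.0]
force: [0.4, 0.0, -4.5]
width: 0.0661
```

```bash
python3 look.py 12 sc,si; python3 -c "
import cv2
a=cv2.imread('pics/scene12.png');cv2.imwrite('pics/za.png',cv2.resize(a[170:270,180:300],None,fx=6,fy=6,interpolation=cv2.INTER_CUBIC))"
```

```text
tcp [0.5073 0.0925 0.1287] yaw 87.57 F [ 0.4  0.  -4.5] M [-0.18 -0.1   0.03] w 0.0661 t 11.5
```

View pics/za.png

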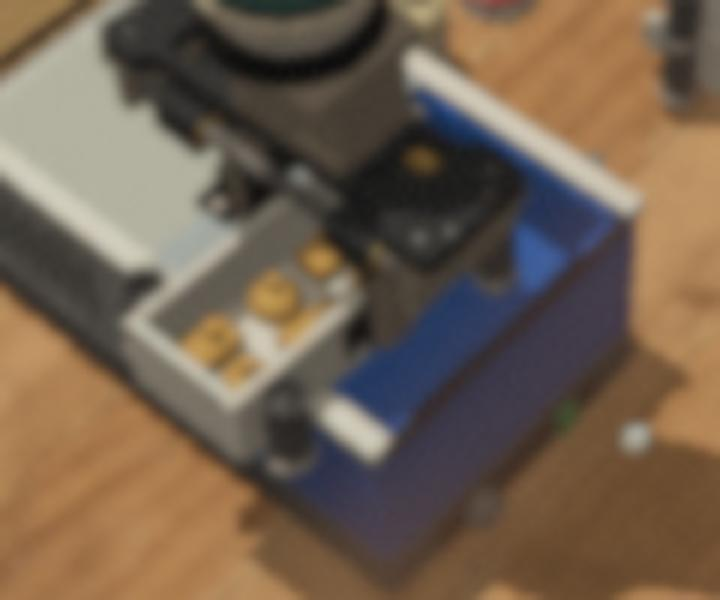

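Request:
play_rows(deltas=[255,0,0,0.005,0,255,0,0,0.005,0])

```text
clock: 11.85
tcp_pos: [0.5072, 0.0905, 0.1198]
tcp_rot: [0.001, 0.722, 0.692, -0.001]
force: [-4.5, -8.5, 10.2]
width: 0.0658
```

```bash
python3 look.py 13 si; python3 -c "
import cv2
a=cv2.imread('pics/side13.png');cv2.imwrite('pics/za.png',cv2.resize(a[90:230,200:340],None,fx=5,fy=4,interpolation=cv2.INTER_CUBIC))"
```

```text
tcp [0.5072 0.0905 0.1198] yaw 87.54 F [-4.5 -8.5 10.2] M [-1.43  0.96  0.17] w 0.0658 t 11.85
```

View pics/za.png

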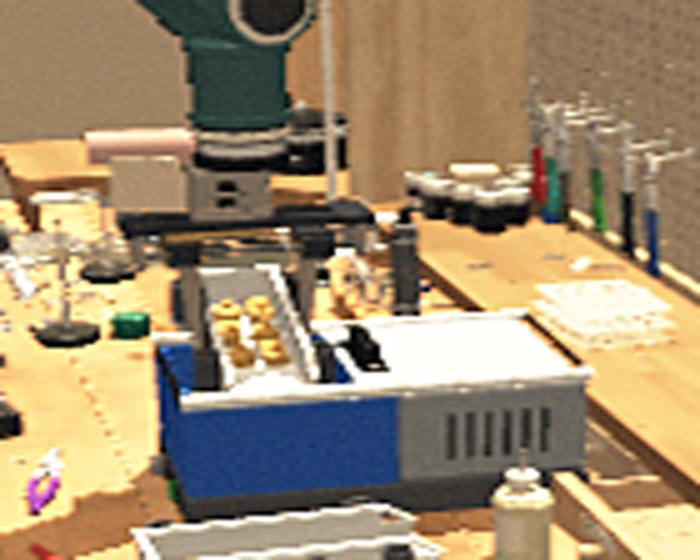

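Request:
play_rows(deltas=[255,0,-0.004,-0.002,0,255,0,0,0,0])

```text
clock: 12.15
tcp_pos: [0.5027, 0.0934, 0.1206]
tcp_rot: [-0.0, 0.722, 0.692, 0.0]
force: [0.3, 0.1, -5.4]
width: 0.0659
```

```bash
python3 look.py 14 si,wr,sc
```

```text
tcp [0.5027 0.0934 0.1206] yaw 87.63 F [ 0.3  0.1 -5.4] M [-0.1  -0.06  0.01] w 0.0659 t 12.15
```

View pics/L14.png

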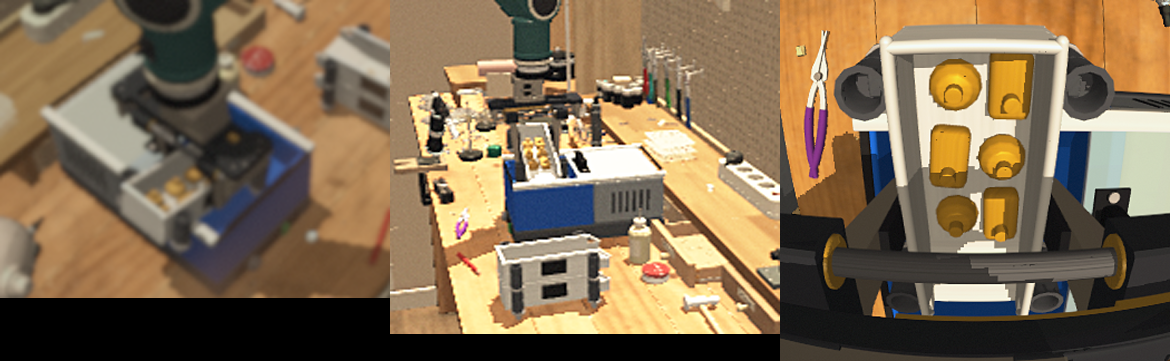

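View pics/wrist14.png

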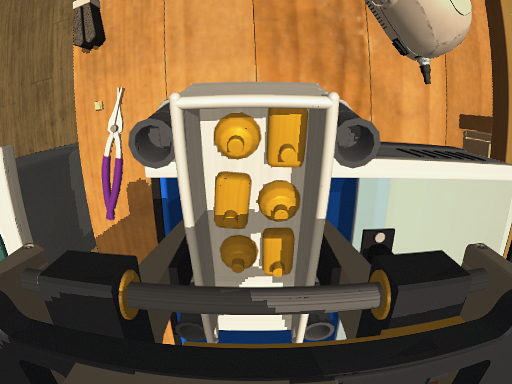

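Request:
play_rows(deltas=[255,0,0,0.005,0,255,0,0,0.005,0,255,0,0,0.004,0])

```text
clock: 12.68
tcp_pos: [0.5033, 0.0913, 0.1076]
tcp_rot: [0.001, 0.722, 0.692, -0.001]
force: [-5.1, -6.0, 9.1]
width: 0.0659
```

```bash
python3 look.py 15 si,wr,sc
```

```text
tcp [0.5033 0.0913 0.1076] yaw 87.55 F [-5.1 -6.   9.1] M [-0.94  0.91  0.18] w 0.0659 t 12.675
```

View pics/L15.png

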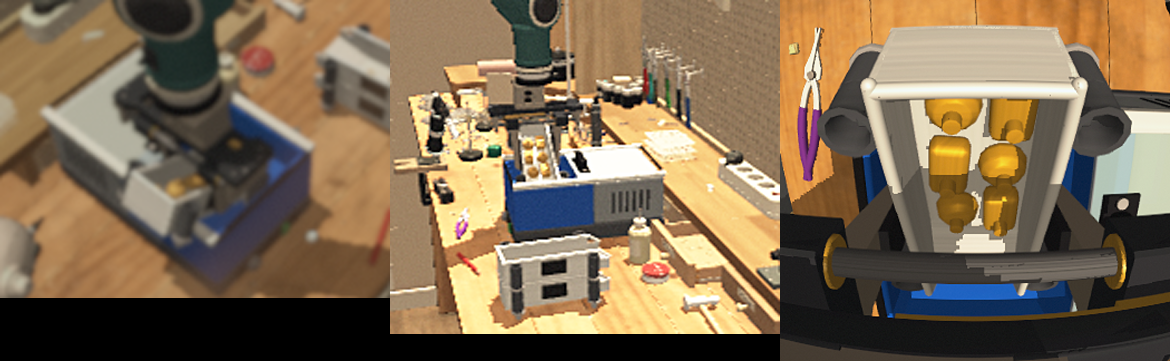

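Request:
play_rows(deltas=[255,0,-0.001,0.004,0,255,0.001,0,0.004,0,255,0.002,0,0.002,0])

```text
clock: 13.2
tcp_pos: [0.5032, 0.0924, 0.0974]
tcp_rot: [0.002, 0.723, 0.691, -0.001]
force: [-1.9, -10.6, 7.6]
width: 0.066
```

```bash
python3 look.py 16 si,wr,sc
```

```text
tcp [0.5032 0.0924 0.0974] yaw 87.47 F [ -1.9 -10.6   7.6] M [-2.04  0.33  0.18] w 0.066 t 13.2
```

View pics/L16.png

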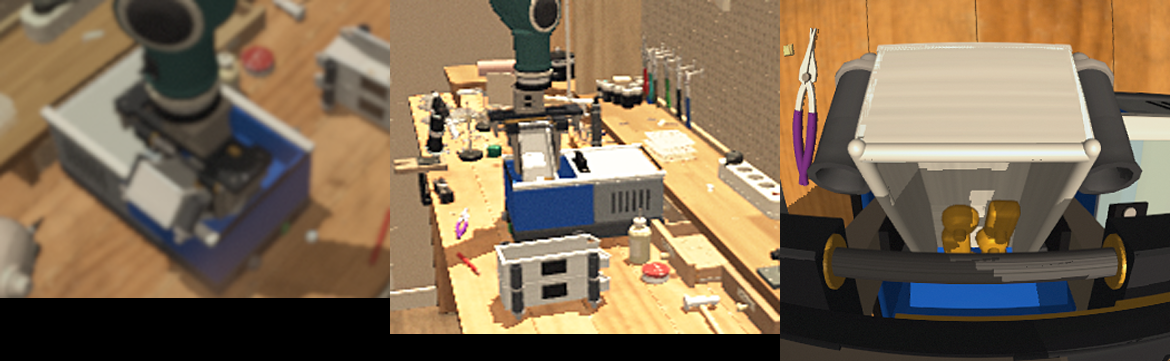

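Request:
play_rows(deltas=[255,0,0,-0.01,0,255,0,0,-0.015,0,255,0,0,-0.015,0])

```text
clock: 13.72
tcp_pos: [0.5025, 0.0966, 0.138]
tcp_rot: [0.0, 0.722, 0.692, 0.0]
force: [-0.5, -0.7, -4.4]
width: 0.0659
```

```bash
python3 look.py 17 si,wr,sc
```

```text
tcp [0.5025 0.0966 0.138 ] yaw 87.64 F [-0.5 -0.7 -4.4] M [ 0.05 -0.09  0.05] w 0.0659 t 13.725
```

View pics/L17.png

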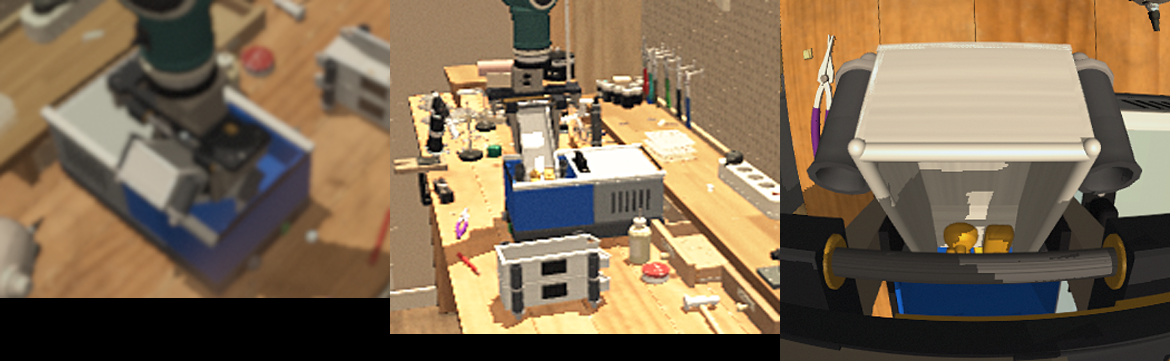

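Request:
play_rows(deltas=[255,0,0,0.015,0,255,0,0,-0.015,0,255,0,0,0.015,0,255,0,0,-0.015,0,255,0,0,0,0])

```text
clock: 14.5
tcp_pos: [0.5025, 0.0963, 0.1379]
tcp_rot: [0.0, 0.722, 0.692, 0.0]
force: [0.3, -0.4, -2.5]
width: 0.0659
```

```bash
python3 look.py 18 si,wr; python3 -c "
import cv2
a=cv2.imread('pics/side18.png');cv2.imwrite('pics/za.png',cv2.resize(a[120:220,220:320],None,fx=6,fy=6,interpolation=cv2.INTER_CUBIC))"
```

```text
tcp [0.5025 0.0963 0.1379] yaw 87.58 F [ 0.3 -0.4 -2.5] M [ 0.02 -0.07 -0.04] w 0.0659 t 14.5
```

View pics/L18.png

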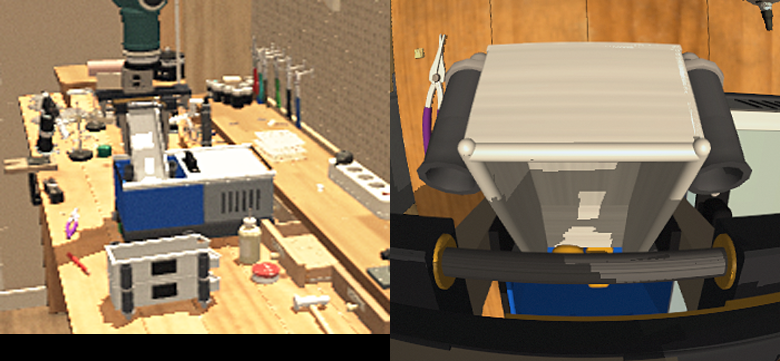

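View pics/za.png

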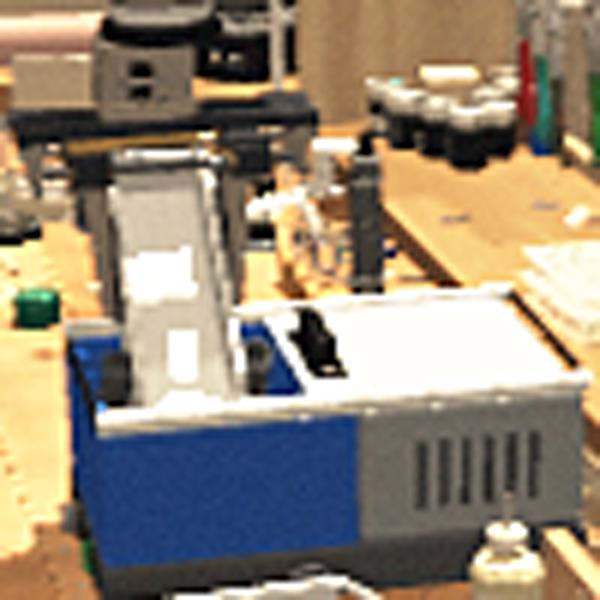

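Request:
play_rows(deltas=[255,0,0,0.015,0,255,0,0,-0.025,0,255,0,0,-0.03,0,255,0,0,-0.03,0,255,0,0,0,0])

```text
clock: 15.22
tcp_pos: [0.5032, 0.0961, 0.2075]
tcp_rot: [0.001, 0.722, 0.692, 0.001]
force: [-0.9, -0.2, -2.5]
width: 0.0661
```

```bash
python3 look.py 19 si,wr,sc; python3 -c "
import cv2
a=cv2.imread('pics/scene19.png');cv2.imwrite('pics/za.png',cv2.resize(a[150:270,180:300],None,fx=6,fy=5,interpolation=cv2.INTER_CUBIC))"
```

```text
tcp [0.5032 0.0961 0.2075] yaw 87.57 F [-0.9 -0.2 -2.5] M [-0.09 -0.1  -0.01] w 0.0661 t 15.225
```

View pics/L19.png

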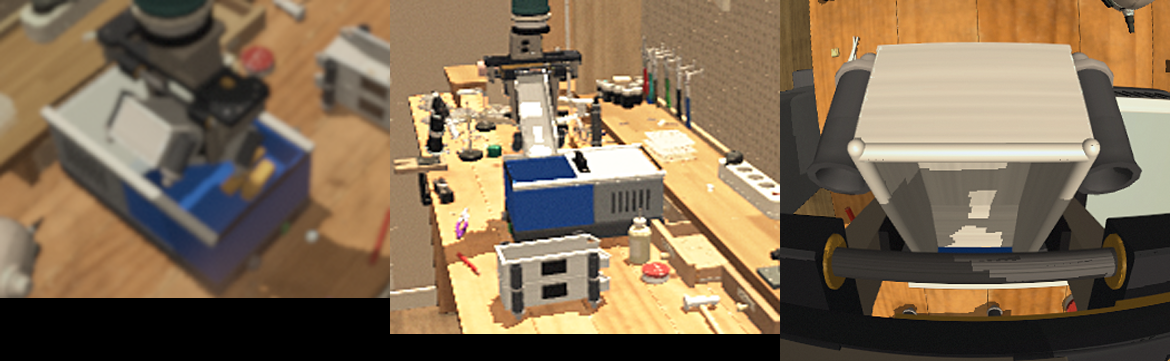

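View pics/za.png

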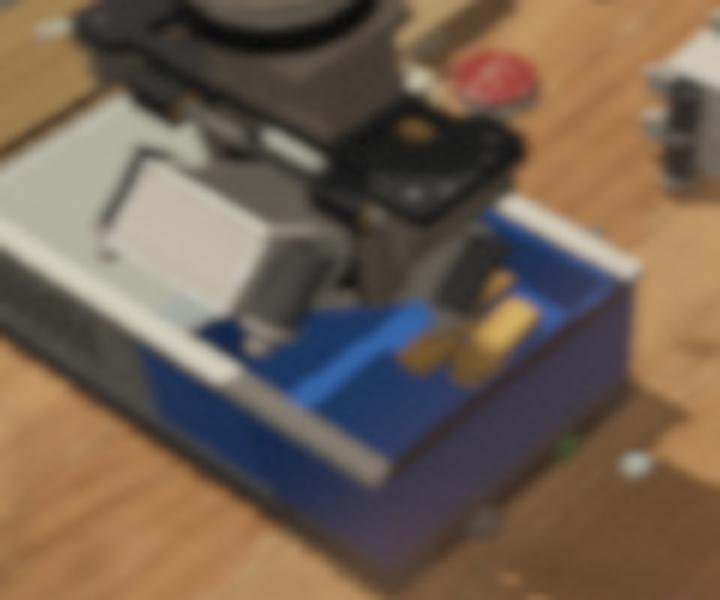

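Run:
```python
from h import *
np.set_printoptions(precision=3,suppress=True)
c=load('wrist1')
for n,p in dict(glove_near=(248,68),dome_top=(242,238),dome_l=(205,270),plier=(185,80),green=(396,160),iron=(315,75)).items(): print(n,wonz(c,*p,.0))
plan([(.515,.12,.26,95,2),(.53,.33,.25,178.8,8),(.53,.33,.12,178.8,4)],grip=255)
```

```text
glove_near [0.343 0.309 0.   ]
dome_top [0.637 0.288 0.   ]
dome_l [0.703 0.215 0.   ]
plier [0.357 0.205 0.   ]
green [0.5   0.571 0.   ]
iron [0.356 0.419 0.   ]
[255, 0.013, 0.006, -0.028, -0.065, 255, 0.012, 0.008, -0.027, -0.064, 255, 0.026, 0.004, 0.001, -0.183, 255, 0.025, 0.009, 0.001, -0.183, 255, 0.023, 0.013, 0.002, -0.183]
[255, 0.02, 0.017, 0.001, -0.183, 255, 0.016, 0.02, 0.001, -0.182, 255, 0.013, 0.023, 0.001, -0.183, 255, 0.008, 0.025, 0.002, -0.183, 255, 0.003, 0.026, 0.001, -0.183]
[255, 0.0, 0.0, 0.032, -0.0, 255, 0.0, 0.0, 0.033, -0.0, 255, 0.0, 0.0, 0.032, -0.0, 255, 0.0, 0.0, 0.033, -0.0]
end [0.53 0.33 0.12] 178.8
```

Request:
play_rows(deltas=[255,0.013,0.006,-0.028,-0.065,255,0.012,0.008,-0.027,-0.064,255,0.026,0.004,0.001,-0.183,255,0.025,0.009,0.001,-0.183,255,0.023,0.013,0.002,-0.183])

```text
clock: 16.0
tcp_pos: [0.5212, 0.2003, 0.2558]
tcp_rot: [-0.001, 0.448, 0.894, -0.001]
force: [1.0, 0.7, -2.3]
width: 0.0661
```

Request:
play_rows(deltas=[255,0.02,0.017,0.001,-0.183,255,0.016,0.02,0.001,-0.182,255,0.013,0.023,0.001,-0.183,255,0.008,0.025,0.002,-0.183,255,0.003,0.026,0.001,-0.183])

```text
clock: 16.62
tcp_pos: [0.5309, 0.3305, 0.2493]
tcp_rot: [-0.001, 0.007, 1.0, -0.001]
force: [-0.3, 0.6, -1.3]
width: 0.066
```

Request:
play_rows(deltas=[255,0,0,0.032,0,255,0,0,0.033,0,255,0,0,0.032,0,255,0,0,0.033,0,255,0,0,0,0])

```text
clock: 17.25
tcp_pos: [0.5291, 0.3283, 0.1175]
tcp_rot: [-0.004, 0.01, 1.0, -0.002]
force: [0.1, -1.0, -2.5]
width: 0.0661
```

```bash
python3 look.py 20 si,wr,sc; python3 -c "
import cv2
a=cv2.imread('pics/scene20.png');cv2.imwrite('pics/za.png',cv2.resize(a[150:340,110:300],None,fx=4,fy=3.1,interpolation=cv2.INTER_CUBIC))"
```

```text
tcp [0.5291 0.3283 0.1175] yaw 178.82 F [ 0.1 -1.  -2.5] M [ 0.06 -0.17 -0.06] w 0.0661 t 17.25
```

View pics/za.png

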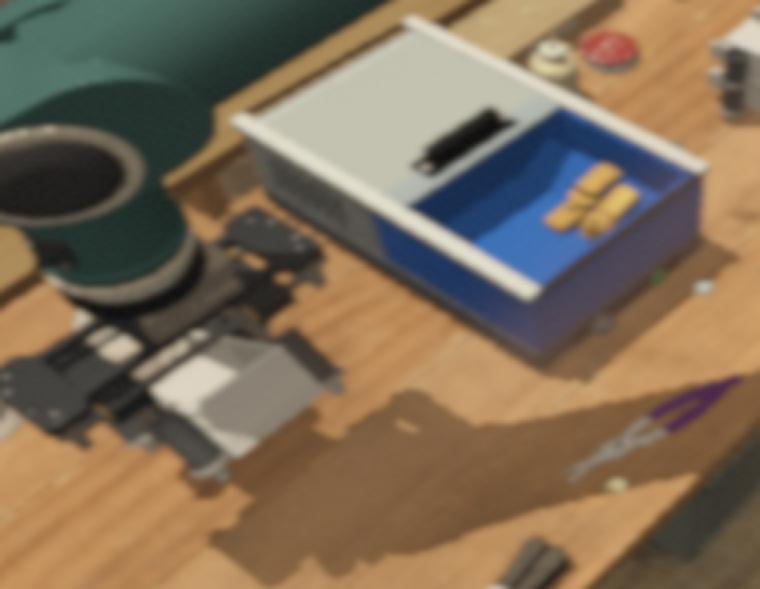

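Request:
play_rows(deltas=[255,0,0,0.025,0,255,0,0,0.025,0,255,0,0,0.016,0,255,0,0,0.006,0,255,0,0,0.003,0])

```text
clock: 18.02
tcp_pos: [0.5319, 0.3307, 0.0473]
tcp_rot: [0.0, 0.01, 1.0, 0.0]
force: [0.6, -0.6, -2.9]
width: 0.0658
```

Still free; continue down to contact.

Request:
play_rows(deltas=[255,0,0,0.004,0,255,0,0,0.004,0])

```text
clock: 18.27
tcp_pos: [0.5318, 0.3304, 0.0391]
tcp_rot: [0.0, 0.01, 1.0, 0.0]
force: [-0.2, -0.1, -2.6]
width: 0.0658
```

Request:
play_rows(deltas=[255,0,0,0.004,0,255,0.004,0,0.004,0,255,0.006,0,0.003,0])

```text
clock: 18.65
tcp_pos: [0.5238, 0.3314, 0.0302]
tcp_rot: [0.003, 0.011, 1.0, 0.001]
force: [0.8, -1.9, 10.8]
width: 0.066
```

```bash
python3 look.py 21 wr,sc
```

```text
tcp [0.5238 0.3314 0.0302] yaw 178.79 F [ 0.8 -1.9 10.8] M [-0.51 -0.77 -0.1 ] w 0.066 t 18.65
```

View pics/L21.png

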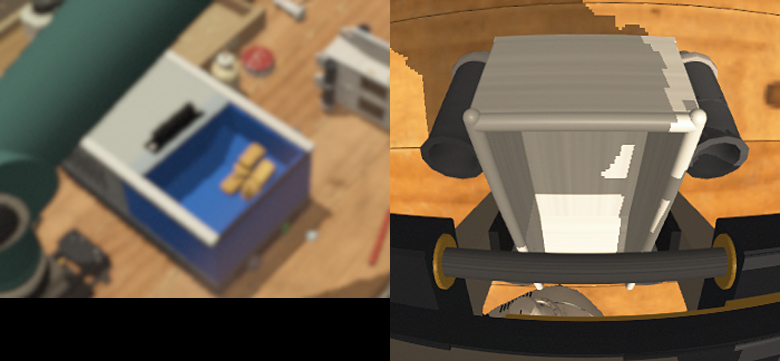

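Request:
play_rows(deltas=[255,0.008,0,0.005,0,255,0.008,0,0.006,0,255,0.007,0,0.007,0,255,0.005,0,0.006,0])

```text
clock: 19.25
tcp_pos: [0.4943, 0.3323, 0.0054]
tcp_rot: [0.001, 0.01, 1.0, 0.001]
force: [-1.9, -0.9, 5.8]
width: 0.0656
```

```bash
python3 look.py 22 wr
```

```text
tcp [0.4943 0.3323 0.0054] yaw 178.81 F [-1.9 -0.9  5.8] M [-0.2  -0.25 -0.16] w 0.0656 t 19.25
```

View pics/L22.png

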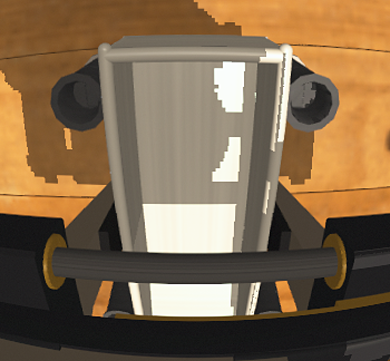

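Request:
play_rows(deltas=[255,0,0,0.002,0,0,0,0,0,0,0,0,0,0,0,0,0,0,0,0])

```text
clock: 19.8
tcp_pos: [0.4938, 0.3309, 0.0017]
tcp_rot: [0.0, 0.011, 1.0, -0.0]
force: [0.3, 0.5, -0.1]
width: 0.0914
```

```bash
python3 look.py 23 wr,sc
python3 - <<'E'
from h import *
c=load('wrist23');a=cv2.imread('pics/wrist23.png')
cv2.imwrite('pics/za.png',cv2.resize(a[80:345,130:380],None,fx=3.1,fy=2.2,interpolation=cv2.INTER_CUBIC))
E
```

```text
tcp [0.4938 0.3309 0.0017] yaw 178.78 F [ 0.3  0.5 -0.1] M [ 0.04 -0.13  0.04] w 0.0914 t 19.8
```

View pics/za.png

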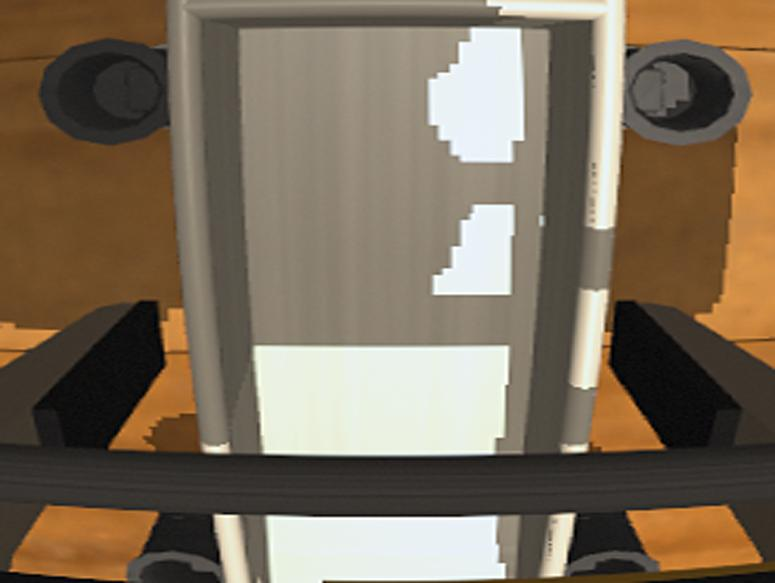

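Run:
```python
from h import *
np.set_printoptions(precision=4,suppress=True)
for t,pts in (('wrist23',[(103,92),(690,92)]),('wrist8',[(87,103),(669,102)])):
    c=load(t); P=[wonz(c,130+u/3.1,80+v/2.2,.058) for u,v in pts]
    m=(P[0]+P[1])/2; d=P[1]-P[0]; th=np.arctan2(-d[0],d[1]); print(t,c['tp'],P,m,np.degrees(th),np.linalg.norm(d),m+.066*np.array([np.cos(th),np.sin(th),0]))
```

```text
wrist23 [0.4937 0.3309 0.0017] [array([0.4235, 0.2907, 0.058 ]), array([0.4253, 0.3788, 0.058 ])] [0.4244 0.3348 0.058 ] -1.1151188461361912 0.08807278415309738 [0.4904 0.3335 0.058 ]
wrist8 [0.4928 0.3305 0.0019] [array([0.425 , 0.2876, 0.058 ]), array([0.4267, 0.3752, 0.058 ])] [0.4258 0.3314 0.058 ] -1.138617001456811 0.08761069000296316 [0.4918 0.3301 0.058 ]
```

Request:
play_rows(deltas=[0,0.003,0.001,0,0,0,0,0,0,0,255,0,0,0,0,255,0,0,0,0,255,0,0,0,0])

```text
clock: 20.52
tcp_pos: [0.4905, 0.3321, 0.0018]
tcp_rot: [0.0, 0.01, 1.0, -0.0]
force: [-0.0, 0.1, -0.1]
width: 0.0659
```

Request:
play_rows(deltas=[255,0,0,0,0,255,0,0,-0.03,0,255,0,0,-0.05,0,255,0,0,-0.06,0,255,0,0,-0.06,0])

```text
clock: 21.15
tcp_pos: [0.49, 0.3315, 0.2029]
tcp_rot: [-0.001, 0.01, 1.0, -0.0]
force: [1.4, -0.5, -2.4]
width: 0.0661
```

Request:
play_rows(deltas=[255,0,0,-0.06,0,255,0,0,-0.04,0,255,0,0,0,0])

```text
clock: 21.52
tcp_pos: [0.4913, 0.3333, 0.3045]
tcp_rot: [0.002, 0.011, 1.0, 0.001]
force: [0.1, -0.6, -3.9]
width: 0.0657
```

```bash
python3 look.py 24 wr,sc,si
```

```text
tcp [0.4913 0.3333 0.3045] yaw 178.8 F [ 0.1 -0.6 -3.9] M [ 0.04 -0.2   0.04] w 0.0657 t 21.525
```

View pics/L24.png

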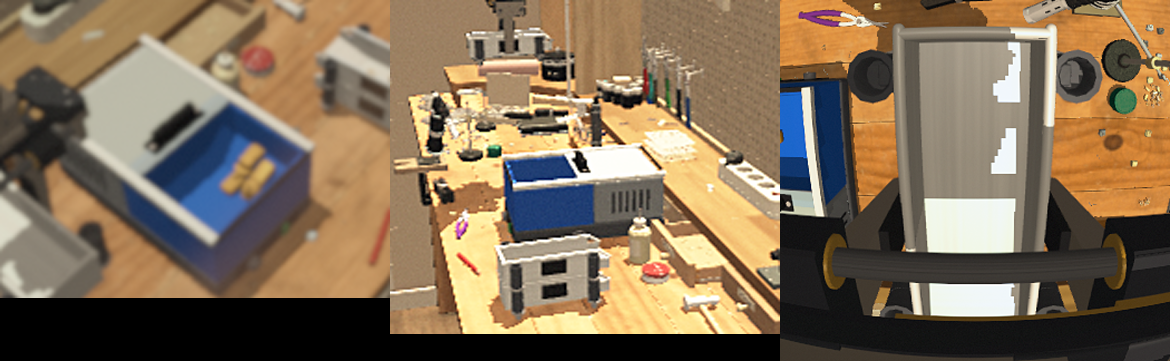

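Run:
```python
from h import *
plan([(.545,-.247,.30,181.5,13)],grip=255)
a=cv2.imread('pics/scene24.png');cv2.imwrite('pics/za.png',cv2.resize(a[190:250,215:290],None,fx=9,fy=9,interpolation=cv2.INTER_CUBIC))
```

```text
[255, -0.005, -0.044, -0.0, -0.004, 255, -0.005, -0.045, -0.0, -0.003, 255, -0.005, -0.044, -0.0, -0.004, 255, -0.005, -0.045, -0.0, -0.004, 255, -0.004, -0.044, -0.0, -0.003]
[255, -0.005, -0.044, -0.0, -0.004, 255, -0.004, -0.045, -0.0, -0.003, 255, -0.004, -0.044, -0.0, -0.004, 255, -0.004, -0.045, -0.0, -0.004, 255, -0.003, -0.044, -0.0, -0.003]
[255, -0.004, -0.045, -0.0, -0.004, 255, -0.003, -0.044, -0.0, -0.004, 255, -0.004, -0.045, -0.0, -0.003]
end [ 0.5454 -0.247   0.2996] 181.49
```

View pics/za.png

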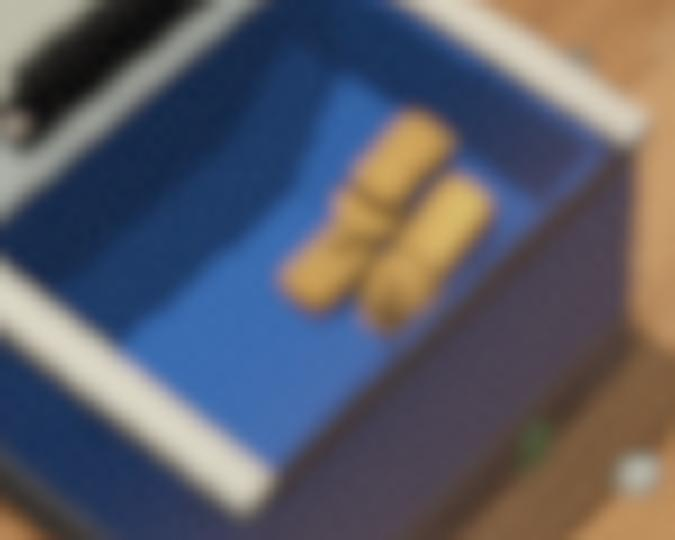

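Request:
play_rows(deltas=[255,-0.005,-0.044,0,-0.004,255,-0.005,-0.045,0,-0.003,255,-0.005,-0.044,0,-0.004,255,-0.005,-0.045,0,-0.004,255,-0.004,-0.044,0,-0.003])

```text
clock: 22.3
tcp_pos: [0.5105, 0.1076, 0.2995]
tcp_rot: [-0.002, 0.002, 1.0, -0.0]
force: [0.2, -0.3, -2.6]
width: 0.0661
```

Request:
play_rows(deltas=[255,-0.005,-0.044,0,-0.004,255,-0.004,-0.045,0,-0.003,255,-0.004,-0.044,0,-0.004,255,-0.004,-0.045,0,-0.004,255,-0.003,-0.044,0,-0.003])

```text
clock: 22.92
tcp_pos: [0.5313, -0.1137, 0.2995]
tcp_rot: [-0.002, -0.008, 1.0, 0.001]
force: [0.2, 0.9, -2.2]
width: 0.0658
```

Request:
play_rows(deltas=[255,-0.004,-0.045,0,-0.004,255,-0.003,-0.044,0,-0.004,255,-0.004,-0.045,0,-0.003,255,0,0,0,0,255,0,0,0,0])

```text
clock: 23.55
tcp_pos: [0.5454, -0.2448, 0.2998]
tcp_rot: [-0.001, -0.013, 1.0, 0.001]
force: [0.8, 0.9, -2.5]
width: 0.0658
```

```bash
python3 look.py 25 wr,sc,si; python3 -c "
import cv2
a=cv2.imread('pics/wrist25.png');cv2.imwrite('pics/za.png',a)
cv2.imwrite('pics/zb.png',cv2.resize(a[0:130,170:340],None,fx=4.5,fy=4.5,interpolation=cv2.INTER_CUBIC))"
```

```text
tcp [ 0.5454 -0.2448  0.2998] yaw -178.46 F [ 0.8  0.9 -2.5] M [ 0.12 -0.11  0.  ] w 0.0658 t 23.55
```

View pics/za.png

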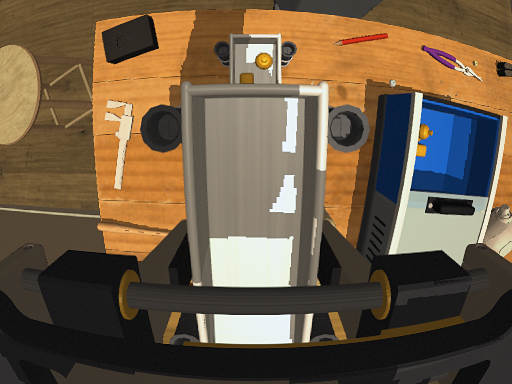

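View pics/zb.png

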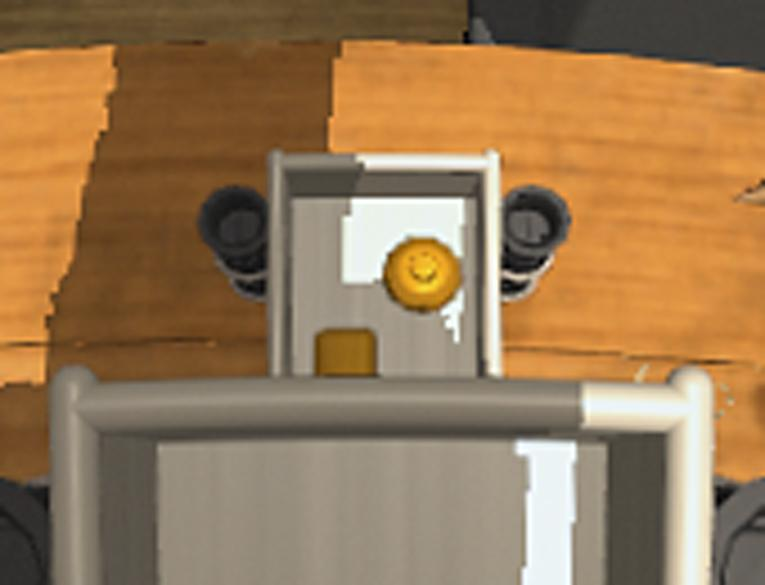

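Run:
```python
from h import *
np.set_printoptions(precision=4,suppress=True)
c=load('wrist25'); g=lambda p,z:wonz(c,170+p[0]/4.5,p[1]/4.5,z)
def pose(P):
    m=(P[0]+P[1])/2;d=P[1]-P[0];th=np.arctan2(-d[0],d[1]);return m,np.degrees(th),np.linalg.norm(d),m+.066*np.array([np.cos(th),np.sin(th),0])
A=[g((234,221),.102),g((535,221),.102)];print('stack posts',A,pose(A))
B=[g((269,153),.102),g((499,153),.102)];print('stack rim',B,pose(B))
a=cv2.imread('pics/wrist25.png');cv2.imwrite('pics/zc.png',cv2.resize(a[70:170,130:380],None,fx=3.2,fy=3.2,interpolation=cv2.INTER_CUBIC))
```

```text
stack posts [array([ 0.3902, -0.2894,  0.102 ]), array([ 0.3876, -0.2027,  0.102 ])] (array([ 0.3889, -0.2461,  0.102 ]), np.float64(1.7163168995325817), np.float64(0.08683047030262549), array([ 0.4549, -0.2441,  0.102 ]))
stack rim [array([ 0.3692, -0.28  ,  0.102 ]), array([ 0.3672, -0.2136,  0.102 ])] (array([ 0.3682, -0.2468,  0.102 ]), np.float64(1.7218122760134928), np.float64(0.06647777196425363), array([ 0.4342, -0.2448,  0.102 ]))
```

View pics/zc.png

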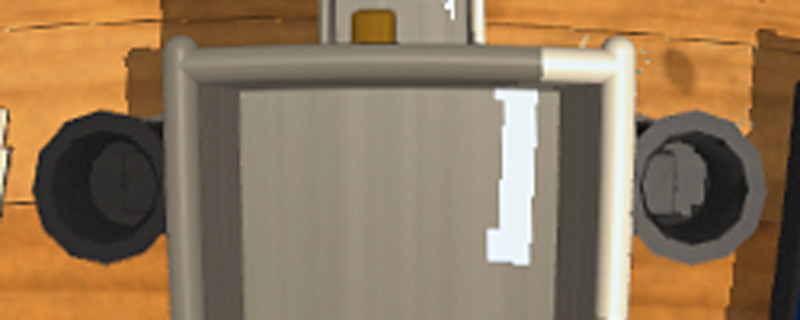

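Run:
```python
from h import *
np.set_printoptions(precision=4,suppress=True)
c=load('wrist25'); g=lambda p,z:wonz(c,130+p[0]/3.2,70+p[1]/3.2,z)
A=[g((99,187),.356),g((701,187),.356)]
m=(A[0]+A[1])/2;d=A[1]-A[0];th=np.arctan2(-d[0],d[1]);o=m+.066*np.array([np.cos(th),np.sin(th),0])
print(A,np.degrees(th),np.linalg.norm(d),o,'tcp',c['tp'],'yaw',np.degrees(yaw(c['tr'])))
# rim line
B=[g((167,45),.356),g((633,45),.356)];print(B,np.linalg.norm(B[1]-B[0]))
```

```text
[array([ 0.4811, -0.2893,  0.356 ]), array([ 0.4786, -0.2007,  0.356 ])] 1.6402646369081897 0.088593521062643 [ 0.5458 -0.2431  0.356 ] tcp [ 0.5459 -0.244   0.301 ] yaw -178.36211539173223
[array([ 0.4605, -0.2791,  0.356 ]), array([ 0.4585, -0.2122,  0.356 ])] 0.06690767274426823
```

Run:
```python
from h import *
plan([(.4546,-.245,.16,181.7,6),(.4546,-.245,.116,181.7,3)],grip=255)
```

```text
[255, 0.015, 0.0, 0.024, -0.0, 255, 0.015, 0.001, 0.023, -0.0, 255, 0.016, -0.0, 0.024, -0.0, 255, 0.015, 0.0, 0.023, -0.001, 255, 0.015, 0.0, 0.024, 0.0]
[255, 0.015, 0.001, 0.023, 0.0, 255, 0.0, -0.0, 0.015, 0.0, 255, 0.0, -0.0, 0.015, 0.0, 255, 0.0, -0.0, 0.014, 0.0]
end [ 0.455  -0.2448  0.1164] -178.3
```

Request:
play_rows(deltas=[255,0.015,0,0.024,0,255,0.015,0.001,0.023,0,255,0.016,0,0.024,0,255,0.015,0,0.023,-0.001,255,0.015,0,0.024,0])

```text
clock: 24.32
tcp_pos: [0.4698, -0.246, 0.1834]
tcp_rot: [0.0, -0.014, 1.0, -0.0]
force: [1.0, -0.1, -1.6]
width: 0.0663
```

Request:
play_rows(deltas=[255,0.015,0.001,0.023,0,255,0,0,0.015,0,255,0,0,0.015,0,255,0,0,0.01,0,255,0,0,0,0])

```text
clock: 24.95
tcp_pos: [0.4552, -0.2459, 0.1202]
tcp_rot: [-0.0, -0.014, 1.0, 0.0]
force: [0.6, -0.7, -4.2]
width: 0.0661
```

```bash
python3 look.py 26 wr,sc,si; python3 -c "
import cv2
a=cv2.imread('pics/side26.png');cv2.imwrite('pics/zb.png',cv2.resize(a[150:275,200:320],None,fx=6,fy=4.7,interpolation=cv2.INTER_CUBIC))"
```

```text
tcp [ 0.4552 -0.2459  0.1202] yaw -178.41 F [ 0.6 -0.7 -4.2] M [ 0.07 -0.16 -0.02] w 0.0661 t 24.95
```

View pics/L26.png

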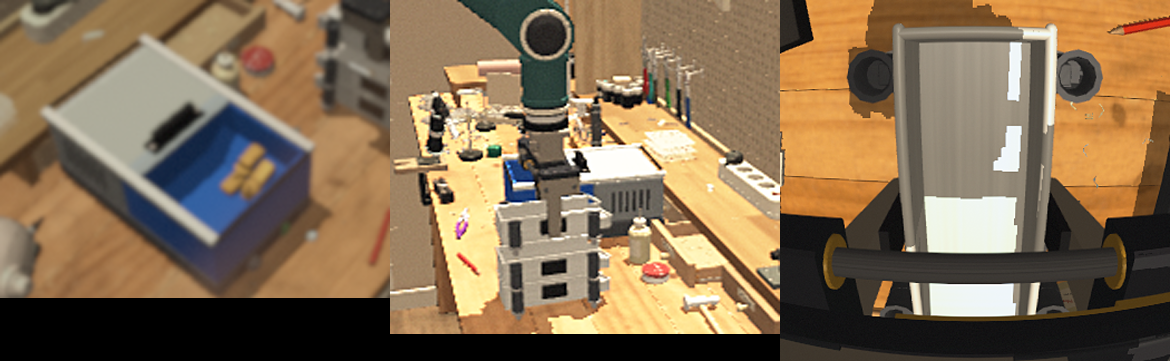

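View pics/zb.png

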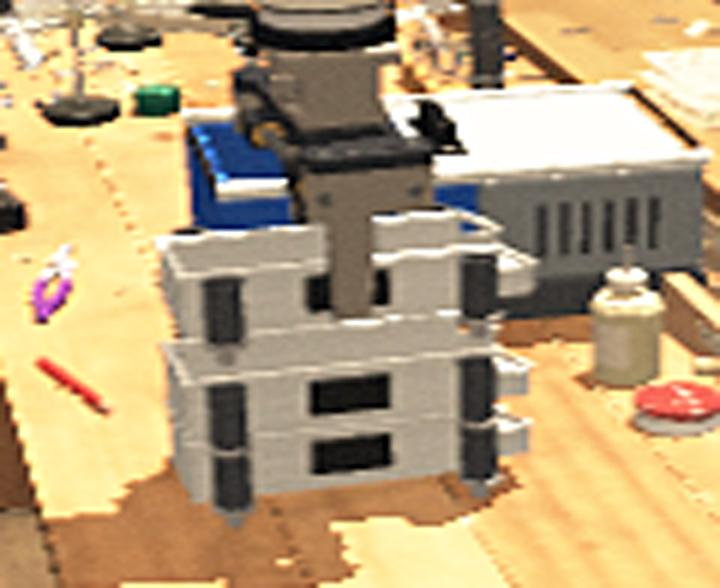

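Request:
play_rows(deltas=[255,0,0,0.008,0,255,0,0,0.006,0,255,0,0,0.004,0,255,0,0,0.003,0,255,0,0,0,0])

```text
clock: 25.72
tcp_pos: [0.455, -0.2462, 0.0995]
tcp_rot: [-0.0, -0.014, 1.0, 0.0]
force: [0.3, -0.2, -2.2]
width: 0.0659
```

```bash
python3 look.py 27 si; python3 -c "
import cv2
a=cv2.imread('pics/side27.png');cv2.imwrite('pics/zb.png',cv2.resize(a[150:275,200:320],None,fx=6,fy=4.7,interpolation=cv2.INTER_CUBIC))"
```

```text
tcp [ 0.455  -0.2462  0.0995] yaw -178.44 F [ 0.3 -0.2 -2.2] M [ 0.05 -0.18 -0.01] w 0.0659 t 25.725
```

View pics/zb.png

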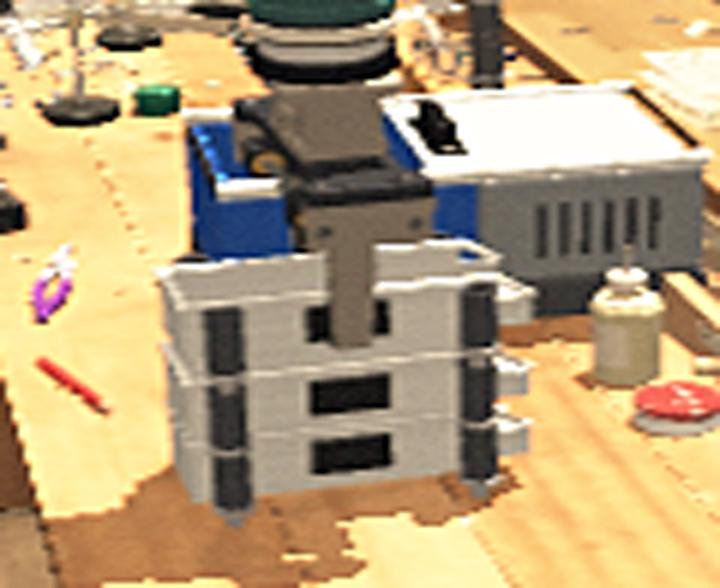

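Request:
play_rows(deltas=[255,0,0,0.003,0,255,0,0,0.003,0,255,0,0,0.003,0,255,0,0,0.001,0,255,0,0,0,0])

```text
clock: 26.4
tcp_pos: [0.4551, -0.2463, 0.0899]
tcp_rot: [-0.0, -0.014, 1.0, -0.0]
force: [-0.5, -0.6, -0.9]
width: 0.0656
```

Request:
play_rows(deltas=[255,0,0,0.002,0,255,0,0,0.001,0,255,0,0,0,0])

```text
clock: 26.78
tcp_pos: [0.4551, -0.2464, 0.0898]
tcp_rot: [-0.001, -0.013, 1.0, -0.001]
force: [-10.3, 2.7, 28.1]
width: 0.0658
```

Request:
play_rows(deltas=[255,0,0,-0.002,0,0,0,0,0,0,0,0,0,0,0,0,0,0,0,0])

```text
clock: 27.28
tcp_pos: [0.4551, -0.2463, 0.0886]
tcp_rot: [-0.0, -0.014, 1.0, 0.0]
force: [0.3, -0.5, 1.0]
width: 0.0915
```

Request:
play_rows(deltas=[0,0,0,-0.02,0,0,0,0,-0.04,0,0,0,0,-0.05,0,0,0,0,-0.05,0,0,0,0,0,0])

```text
clock: 27.9
tcp_pos: [0.4577, -0.2469, 0.2538]
tcp_rot: [0.004, -0.014, 1.0, -0.003]
force: [0.8, 0.6, -0.2]
width: 0.0917
```

```bash
python3 look.py 28 si,wr,sc; python3 -c "
import cv2
a=cv2.imread('pics/side28.png');cv2.imwrite('pics/zb.png',cv2.resize(a[150:275,200:320],None,fx=6,fy=4.7,interpolation=cv2.INTER_CUBIC))"
```

```text
tcp [ 0.4577 -0.2469  0.2538] yaw -178.43 F [ 0.8  0.6 -0.2] M [ 0.08 -0.17 -0.02] w 0.0917 t 27.9
```

View pics/zb.png

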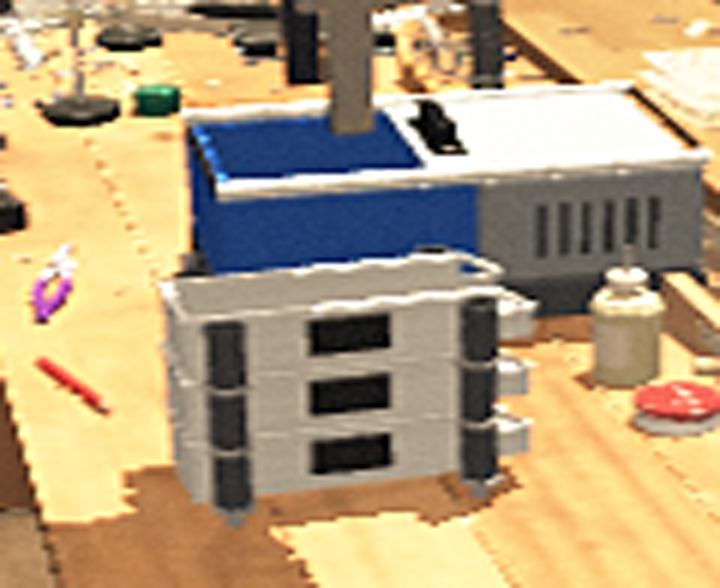

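View pics/wrist28.png

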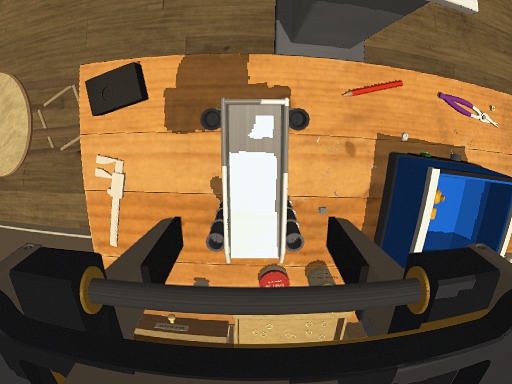

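Run:
```python
from h import *
plan([(.613,.046,.24,177.6,7),(.613,.046,.15,177.6,2)],grip=255)
```

```text
[255, -0.024, 0.041, 0.001, 0.01, 255, -0.023, 0.041, 0.001, 0.01, 255, -0.023, 0.042, 0.002, 0.01, 255, -0.023, 0.042, 0.001, 0.009, 255, -0.022, 0.042, 0.001, 0.01]
[255, -0.021, 0.042, 0.001, 0.01, 255, -0.022, 0.043, 0.002, 0.01, 255, 0.0, -0.0, 0.045, -0.0, 255, 0.0, -0.0, 0.045, -0.0]
end [0.6133 0.0465 0.1496] -182.4
```

Request:
play_rows(deltas=[255,-0.024,0.041,0.001,0.01,255,-0.023,0.041,0.001,0.01,255,-0.023,0.042,0.002,0.01,255,-0.023,0.042,0.001,0.009,255,-0.022,0.042,0.001,0.01])

```text
clock: 28.68
tcp_pos: [0.5682, -0.0361, 0.2411]
tcp_rot: [-0.002, 0.011, 1.0, 0.0]
force: [-0.1, -1.2, -0.7]
width: 0.0441
```

Request:
play_rows(deltas=[255,-0.021,0.042,0.001,0.01,255,-0.022,0.043,0.002,0.01,255,0,0,0.045,0,255,0,0,0.035,0,255,0,0,0,0])

```text
clock: 29.3
tcp_pos: [0.6109, 0.0461, 0.1558]
tcp_rot: [-0.004, 0.02, 1.0, -0.0]
force: [0.8, 0.0, -0.2]
width: 0.0005
```

```bash
python3 look.py 29 si,wr,sc; python3 -c "
import cv2
a=cv2.imread('pics/side29.png');cv2.imwrite('pics/zb.png',cv2.resize(a[120:220,210:330],None,fx=6,fy=5.5,interpolation=cv2.INTER_CUBIC))"
```

```text
tcp [0.6109 0.0461 0.1558] yaw 177.65 F [ 0.8  0.  -0.2] M [-0.01 -0.14 -0.01] w 0.0005 t 29.3
```

View pics/zb.png

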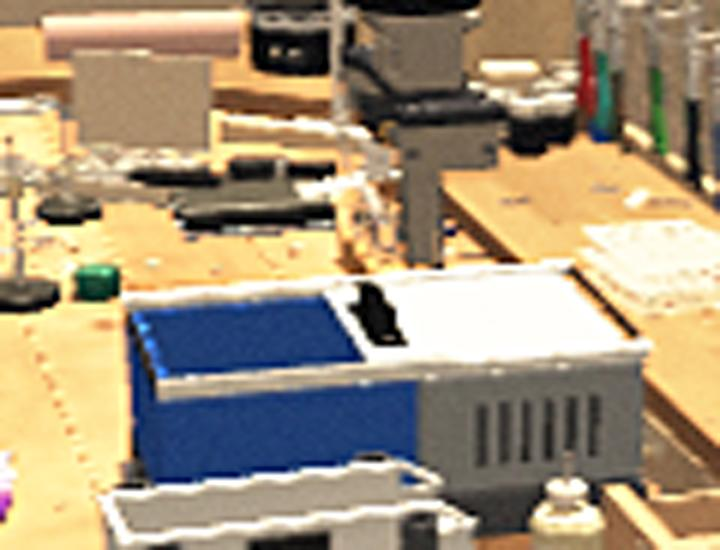

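View pics/wrist29.png

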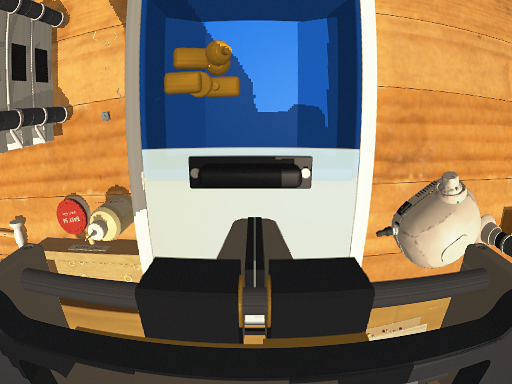

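```bash
python3 -c "
import cv2
a=cv2.imread('pics/wrist29.png');cv2.imwrite('pics/zb.png',cv2.resize(a[20:120,150:270],None,fx=6,fy=5.5,interpolation=cv2.INTER_CUBIC))"
```

```text
(no output)
```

View pics/zb.png

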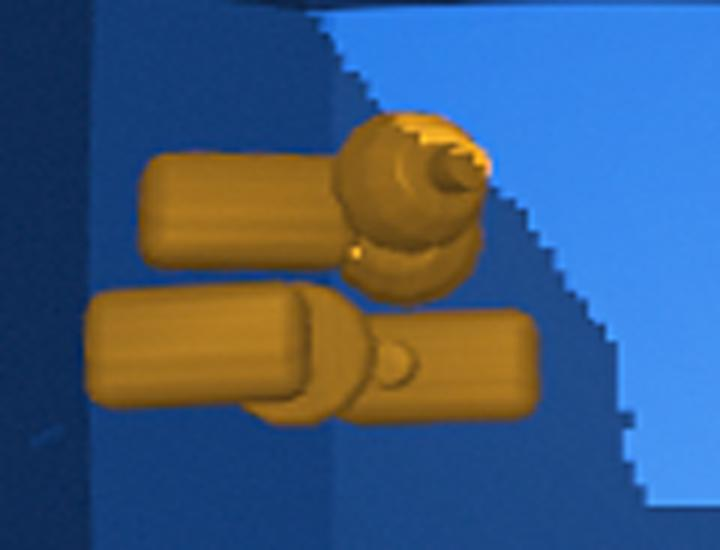

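Request:
play_rows(deltas=[255,0,0,0.015,0,255,0,0,0.012,0,255,0,0,0.006,0,255,0.006,0,0,0,255,0.006,0,0,0])

```text
clock: 30.08
tcp_pos: [0.6015, 0.0471, 0.127]
tcp_rot: [0.0, 0.021, 1.0, 0.0]
force: [0.4, -0.2, 0.1]
width: 0.0006
```

Request:
play_rows(deltas=[255,0.006,0,0.003,0,255,0.008,0,0,0,255,0.01,0,0,0,255,0.01,0,0,0,255,0.01,0,0,0])

```text
clock: 30.7
tcp_pos: [0.5572, 0.0488, 0.1239]
tcp_rot: [0.0, 0.021, 1.0, -0.0]
force: [2.3, 1.0, 1.9]
width: 0.0005
```

```bash
python3 look.py 30 wr,si,sc
```

```text
tcp [0.5572 0.0488 0.1239] yaw 177.61 F [2.3 1.  1.9] M [ 0.16 -0.62  0.06] w 0.0005 t 30.7
```

View pics/L30.png

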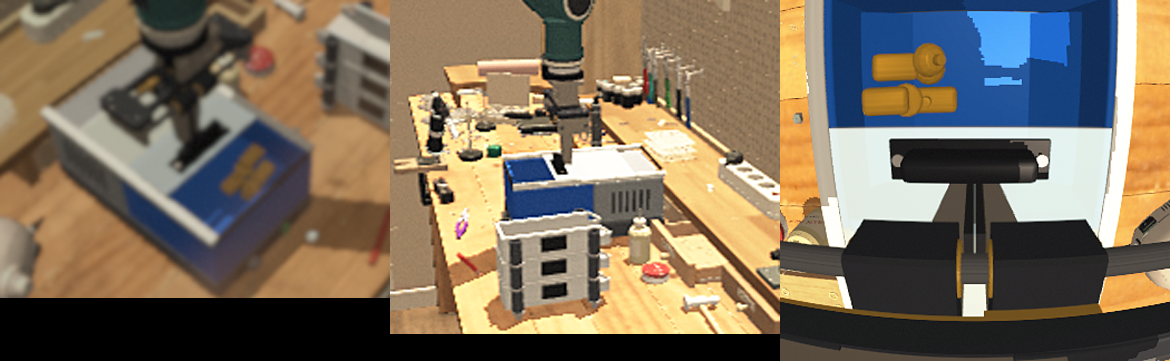

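Pushing works (2 N, cover moving). Continue.

Request:
play_rows(deltas=[255,0.013,0,0,0,255,0.013,0,0,0,255,0.013,0,0,0,255,0.013,0,0,0,255,0.013,0,0,0])

```text
clock: 31.48
tcp_pos: [0.492, 0.0513, 0.1238]
tcp_rot: [0.0, 0.021, 1.0, -0.0]
force: [2.0, -1.5, -0.9]
width: 0.0001
```

Request:
play_rows(deltas=[255,0.007,0,0,0,255,0.006,0,0,0,255,0.003,0,0,0,255,0,0,0,0])

```text
clock: 31.98
tcp_pos: [0.4765, 0.0523, 0.1237]
tcp_rot: [-0.0, 0.021, 1.0, 0.0]
force: [-0.1, -0.2, -0.3]
width: -0.0
```

```bash
python3 look.py 31 wr,si,sc
```

```text
tcp [0.4765 0.0523 0.1237] yaw 177.6 F [-0.1 -0.2 -0.3] M [ 0.01 -0.18 -0.02] w -0.0 t 31.975
```

View pics/L31.png

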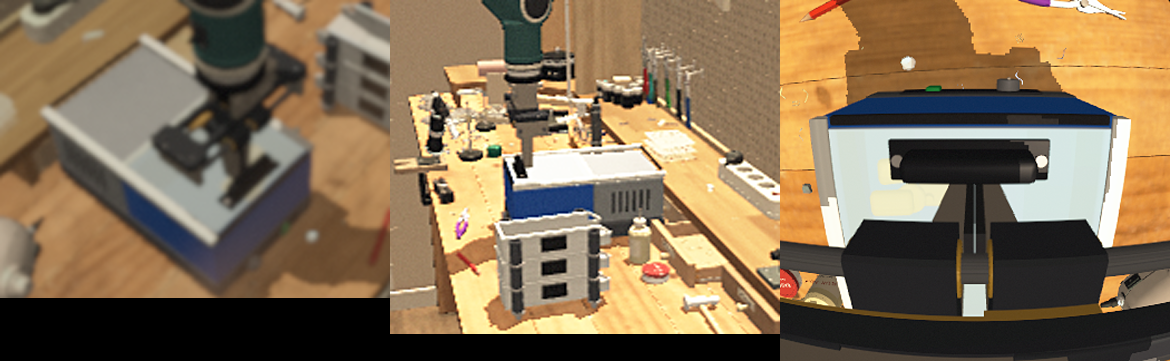

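Request:
play_rows(deltas=[255,0.003,0,0,0,255,0.003,0,0,0,255,0,0,0,0])

```text
clock: 32.5
tcp_pos: [0.4706, 0.0525, 0.1238]
tcp_rot: [-0.0, 0.021, 1.0, -0.0]
force: [0.2, -0.3, 0.1]
width: 0.0008
```

Request:
play_rows(deltas=[255,0.003,0,0,0,255,0.002,0,0,0,255,0,0,0,0])

```text
clock: 32.88
tcp_pos: [0.4697, 0.0526, 0.1245]
tcp_rot: [0.004, 0.021, 1.0, 0.001]
force: [10.0, 0.6, -7.4]
width: 0.0009
```

Request:
play_rows(deltas=[255,0.002,0,0,0,255,0,0,0,0])

```text
clock: 33.12
tcp_pos: [0.4698, 0.0526, 0.1248]
tcp_rot: [0.006, 0.021, 1.0, 0.001]
force: [15.8, -0.5, -11.1]
width: 0.0002
```

Against the stop (force rises, no motion). Back off and lift clear.

Request:
play_rows(deltas=[255,-0.012,0,0,0,255,-0.02,0,0,0,255,-0.01,0,-0.03,0,255,0,0,-0.05,0,255,0,0,-0.05,0])

```text
clock: 33.75
tcp_pos: [0.5049, 0.051, 0.2547]
tcp_rot: [-0.002, 0.021, 1.0, 0.0]
force: [0.7, -0.2, -0.7]
width: 0.0007
```

Request:
play_rows(deltas=[255,-0.02,0.03,-0.05,0,255,-0.02,0.04,-0.02,0,255,0,0,0,0,255,0,0,0,0])

```text
clock: 34.25
tcp_pos: [0.5478, 0.1185, 0.3226]
tcp_rot: [-0.001, 0.021, 1.0, -0.001]
force: [-1.2, -0.9, -1.0]
width: 0.0004
```

```bash
python3 look.py 32 wr,si,sc;  python3 -c "
import cv2
a=cv2.imread('pics/side32.png');cv2.imwrite('pics/zb.png',cv2.resize(a[130:275,200:340],None,fx=5,fy=4,interpolation=cv2.INTER_CUBIC))"
```

```text
tcp [0.5478 0.1185 0.3226] yaw 177.62 F [-1.2 -0.9 -1. ] M [ 0.07 -0.15 -0.03] w 0.0004 t 34.25
```

View pics/zb.png

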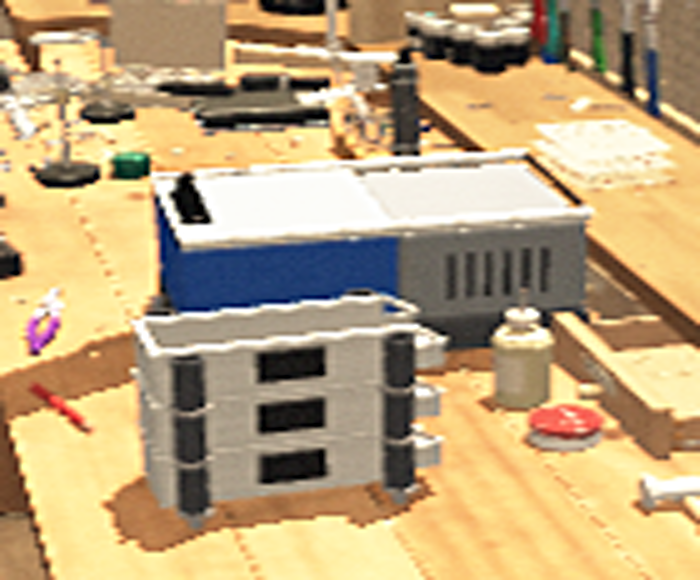

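View pics/wrist32.png

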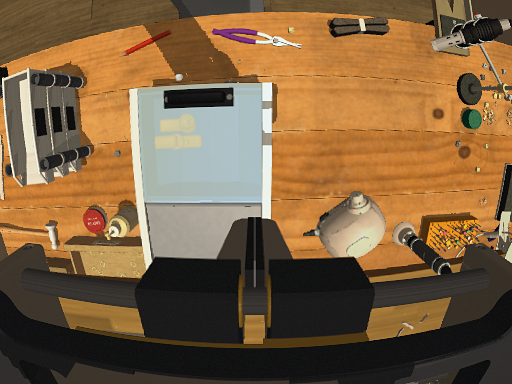

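```bash
python3 -c "
from station import r
print(r.finish_job())"
```

```text
the job is handed in; nothing more can be done
None
```

The castings are tipped into the tub, the empty tray is on the stack, the cover is shut, and I handed the job in at about 34 s. `finish_job` gives no verdict.

**What I did**
- **Tipping:** the moves cannot pitch the tool. I turned the tray in the grip by pressing its underside on the tub's left rail to about 50° by estimate, then shook it empty.
- **Levelling:** I pressed the tray flat on the bench, gripped it again and lowered it onto the stack.
- **Cover:** I pushed it by its grip bar until it stopped, then lifted the arm clear.

**Last checks**
- **Castings:** the wrist picture before closing showed all six, three oblong and three domed, on the tub floor. None were left in the tray.
- **Tray:** it stopped at the expected seat height and pushed back with 28 N. After release the side view showed it level, with even gaps between the trays.
- **Cover:** it stopped moving while the push force rose to about 16 N. The pictures show the mouth covered.
- **Bystanders:** bottle, tin and calliper look unmoved by eye; I did not measure them.
- **Robot:** nothing is touching it, and the force reads about zero.

**What disagreed**
- **Fingertip position:** the wrist camera put the fingertips about 22 mm behind the TCP, while `r.tip_extent` says 11 mm ahead. Because of this my first two grasps missed. They pushed the tray about 2 cm sideways on the bench, and no casting spilled. I used the camera value from then on.
- **Cover contact:** while tipping, a sideways force of about 5 N suggested a tray post was touching the open cover's edge. I moved the tray 4 mm away. The force dropped, came back to about 5 N as the tray tipped further, and fell off again by the pour.

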